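# Clear the covered housing and grease its bearing

### The arm

A 6-joint arm with a two-finger parallel gripper is mounted at the origin on the work surface. World frame = base frame: x ahead of the robot, y to its left, z up, the work surface at z = 0. Lengths are in m, angles in rad, forces in N, time in s.
With the tool pointing down it reaches from about 0.35 to 0.85 m from the base axis. Payload 8.1 kg.
Tool frame: the origin (TCP) lies on the centre line of the jaws, within the pads' length; the fingertips stand robot.tip_extent ahead of it and the grasp point (between the pads) lies 11 mm behind it (robot.tip_extent is the distance from the TCP to the fingertips, in m); y points along the fingers, z is the direction in which the jaws open and shut, and the axes are right-handed (so a half turn about y gives the same grasp; the last joint's range is limited). The gripper opens to 93 mm and grips with 3 to 60 N. Pads are 15 mm wide; open, the fingers measure 128 mm over their backs; the gripper's body (75 mm by 188 mm) begins 65 mm behind the grasp point.
Start: joints at [-1.38, 0.13, 1.488, -0, 1.523, -0.085], TCP at [0.163, -0.577, 0.227] pointing down, gripper open.
Joint ranges: [-2.96, 2.96], [-0.89, 2.26], [0.02, 2.5], [-1.34, 4.48], [0, 2.73], [-2.66, 2.66]. Speed limits (rad/s): [2.39, 2.39, 2.79, 3.14, 3.14, 3.14].

### API

Orientations are given as a rotation vector (axis times angle).
In Python, from plant import monitor, optics, robot gives the robot as it stands.
- The arm moves only by the shell command python3 -m inch 'ROWS' [OPENING] [FORCE]. ROWS is JSON, a list that holds one entry, the list of rows, each a list of 6 numbers: the shift along the tool's x, y, z in mm, then the turn, a rotation vector about the tool's x, y, z in rad. A call has 1 to 8 rows; each row shifts and turns the commanded pose from where the row before left it, along the tool's axes as they then stand; what a row does not reach is not made up. A row lasts 1/8 s, in which the tool goes at most 62.5 mm and 10.7 degrees, less where a joint would pass 70% of its speed; a pose out of reach is approached as far as the arm can. A call is refused whole if a number of a shift passes 62.5 or a number of a turn 0.188, either way. A call with a gripper value outside its range is refused whole. OPENING is the finger opening in mm, from 0 to 93, set as the call begins (- or left out, the last holds). The fingers move at their own pace and stop on an object; FORCE is the grip in N (left out, the last holds). Time passes only in rows, so rows that do not move let the fingers close. It gives the time, the measured TCP pose, the force and the opening at its end, in the units of the state.
- monitor.read_state(): the state, without advancing time (a new reading comes with each control period).
- optics.read_camera(name): name is "scene" or "top" or "wrist"; returns a dict with "image" (420x560x3 uint8, blue, green, red), "fx", "fy", "cx", "cy" (pixels), "k1" (the pictures are not rectified: a ray, as slopes to the right and down, at radius r is drawn at 1 + k1 r^2 times it, then the intrinsics apply), "rvec" (rotation vector, rad) and "tvec" (3), from world to camera coordinates, as OpenCV has them. Camera axes: x right, y down, z forward; pixel columns grow to the right and rows downward; lengths in m; the calibration is good to about 2 mm. A picture is of the moment at which its call begins. There is no depth.
- robot.close_job(): hands the job in, once; it reports no verdict.
The state is a dict: "t": time; "q": joint angles; "dq": joint speeds; "joint_torque": joint torques, N m; "tool_pos": TCP position; "orientation": TCP orientation; "force": force on the tool from outside, world axes, zero at the start; "wrist_torque": the same for the moment, N m; "opening": finger opening in m.
Only numpy, scipy, OpenCV 4.12 (cv2) and the standard library are available. Lean on these libraries where they do the work, as an engineer would, in place of code of your own. Each camera call takes 0.05 s, during which the arm holds its last target.

### The job

Grease the large bearing in the housing: first clear the parts parked on its cover into the tray, bearings into the compartment that already holds a bearing and plain spacer rings into the one that already holds a spacer, then lift the cover off by its knob, lay it on the rubber mat and let go. Take the dauber, dip its ball tip well into the pot (about halfway down), then touch the tip lightly on the ring of balls in the housing. Finish by laying the dauber back in its stand and the cover back centred on the housing, and leave everything else on the bench where it is.

Things in the scene. Friction and masses are not known exactly. Their poses are not given: they have to be found in the camera images.
- bearing1: Steel ball bearing lying flat, 37 mm outside diameter, 12 mm thick, with a dark ball track and a small bore; on the cover's rim area at the start (or absent: then None). Origin: centre of its underside.
- bearing2: Steel ball bearing lying flat, 37 mm outside diameter, 12 mm thick, with a dark ball track and a small bore; on the cover's rim area at the start (or absent: then None). Origin: centre of its underside.
- spacer1: Plain flat steel spacer ring lying flat, 37 mm outside diameter, 25 mm hole, 8 mm thick (thinner than a bearing, with no balls); on the cover's rim area at the start (or absent: then None). Origin: centre of its underside.
- spacer2: Plain flat steel spacer ring lying flat, 37 mm outside diameter, 25 mm hole, 8 mm thick (thinner than a bearing, with no balls); on the cover's rim area at the start (or absent: then None). Origin: centre of its underside.
- bearing0: Steel ball bearing lying flat, 37 mm outside diameter, 12 mm thick, with a dark ball track and a small bore; it already lies in one of the two tray compartments and shows that this one is for bearings. Origin: centre of its underside.
- spacer0: Plain flat steel spacer ring lying flat, 37 mm outside diameter, 25 mm hole, 8 mm thick (thinner than a bearing, with no balls); it already lies in the other tray compartment and shows that this one is for spacers. Origin: centre of its underside.
- tray: Fixed low aluminium tray, 150 mm (its x) by 250 mm (its y), 22 mm high, walls and floor 4 mm thick, parted by one wall in the middle (y = 0) into two compartments, one at its +y and one at its -y half, each 142 mm by 119 mm inside. It stands either right or left of the housing, the mat on the other side. Origin: centre of its underside.
- housing: Fixed grey bearing housing, a square block 170 mm by 170 mm by 40 mm high, with a round recess 90 mm wide and 18 mm deep in the middle of its top, in which a large ball bearing is seen. At the start the cover lies over the recess. Origin: centre of its underside; z up.
- race (a point): Centre of the large bearing in the housing, level with the ring of balls, 18 mm below the housing's top. The balls sit in a dark ring around this point, from 22 to 38 mm from it, 30 mm in the middle.
- cover: Loose round aluminium cover, 150 mm diameter, 4 mm thick, 0.35 kg, with a black round knob in the middle, 22 mm diameter, from 18 to 42 mm above the cover's underside. Its underside is flat and rests on the housing's top, centred on it. Origin: centre of its underside; z up.
- cover_knob (a point): Middle of the cover's knob, 30 mm above the cover's underside: the point to grip.
- mat: Fixed black rubber mat, 170 mm square, 3 mm thick, left or right of the housing. Origin: centre of its underside.
- pot_rim (a point): Small open fixed steel grease pot, 70 mm diameter outside at the rim, 45 mm high, walls about 3 mm and floor about 5 mm thick. This point: centre of its mouth, level with its rim, 45 mm above the bench.
- dauber: Loose cranked grease dauber, 0.08 kg: a straight grey square handle 120 mm long (its x), 16 mm wide and 16 mm high, then a thin dark steel rod (8 mm) that runs on from the handle's +x end and bends straight down, ending in a small steel ball, 14 mm diameter. Origin: middle of the handle's underside; x points along the handle towards the rod, z up.
- dauber_grip (a point): Middle of the dauber's handle, 8 mm above its underside: the point to grip from above, across the handle.
- dauber_tip (a point): Lowest point of the dauber's ball tip: 95 mm along x from the handle's middle, and 70 mm below the handle's underside.
- stand: Fixed white stand for the dauber: two posts, 90 mm apart along its x, 12 mm thick, with the flat top seats 85 mm above the bench, 40 mm wide; low lips (10 mm high, 28 mm clear between them) keep the handle from sliding sideways. Between the posts there is 78 mm of free room for fingers. Base 114 mm by 64 mm. Origin: centre of its underside; x along the handle it carries.
- stand_top (a point): Point midway between the posts, level with their seats, 85 mm above the bench: the middle of the handle's underside rests here.
- jar: Bystander: small jar, 48 mm diameter, 50 mm high, standing. Origin: centre of its underside.
- caliper: Bystander: steel caliper with a black slide, 200 mm long, lying. Origin: centre of its underside.
- gauge_block: Bystander: steel gauge block, 35 by 60 by 25 mm. Origin: centre of its underside.
- collar: Bystander: small dark steel collar, 28 mm diameter, 14 mm high. Origin: centre of its underside.

How it is judged:
By the outcome, as a careful person would: the job done as asked, in the order asked, and still so for the second after the job is handed in, with the robot touching nothing.
Of bearing1, bearing2, spacer1, spacer2 only 2 to 4 are there at a start; the rules pass over those that are not, and their reading is None.
At some moment in a run one of bearing1, bearing2, spacer1, spacer2, cover may be knocked a few centimetres aside while the robot is not near it.
It also fails if it takes over 210 s, if anything falls off the work surface, if the arm or the gripper's body presses on something with over 40 N, if the wrist force passes 120 N, or if a joint passes its speed limit or range.

## Working session

There is one attempt and no reset: what is moved stays moved. The work goes in short steps, Python scripts to look and compute and a shell command to move; the robot and the scene stay as the last step left them, time stands still between calls to the robot, and variables do not carry over. Pictures are saved under pics/ and viewed, and the job is handed in when it is done.

```bash
ls -la; mkdir -p pics; cat > h.py <<'E'
import numpy as np, cv2, sys
from plant import monitor, optics, robot
def cam(name, save=None):
    c=optics.read_camera(name); 
    if save: cv2.imwrite('pics/'+save,c['image'])
    return c
def ray(c,u,v):
    x=(u-c['cx'])/c['fx']; y=(v-c['cy'])/c['fy']
    rd=np.hypot(x,y); r=rd
    for _ in range(30): r=rd/(1+c['k1']*r*r)
    s=r/rd if rd>0 else 1
    R=cv2.Rodrigues(np.array(c['rvec'],float))[0]; t=np.array(c['tvec'],float).ravel()
    return -R.T@t, R.T@np.array([x*s,y*s,1.])
def plane(c,u,v,z):
    o,d=ray(c,u,v); return o+d*(z-o[2])/d[2]
def proj(c,p):
    R=cv2.Rodrigues(np.array(c['rvec'],float))[0]; t=np.array(c['tvec'],float).ravel()
    q=R@np.array(p,float)+t; x,y=q[0]/q[2],q[1]/q[2]; k=1+c['k1']*(x*x+y*y)
    return np.array([c['fx']*x*k+c['cx'],c['fy']*y*k+c['cy']])
E
python3 - <<'E'
from h import *
s=monitor.read_state()
for k,v in s.items(): print(k,np.round(v,4))
print(robot.tip_extent)
print(cv2.Rodrigues(np.array(s['orientation']))[0].round(3))
for n in('scene','top','wrist'):
    c=cam(n,n+'0.png'); o,d=ray(c,280,210); print(n,c['fx'],c['k1'],o.round(3),d.round(3))
E
```

```text
total 12
drwxr-xr-x  3 agent agent 4096 Dec  6 23:00 .
drwxr-xr-x 23 root  root  4096 Dec  6 23:00 ..
drwxr-xr-x  2 agent agent 4096 Dec  6 23:00 pics
t 0.0
q [-1.3804  0.1312  1.4893 -0.      1.523  -0.0854]
dq [-0.0012 -0.0013  0.0016  0.0014  0.0021  0.0003]
joint_torque [ 2.00000e-04 -5.59839e+01 -4.91763e+01  7.69000e-02  3.49000e-02
 -1.00000e-04]
tool_pos [ 0.1633 -0.5768  0.2256]
orientation [-0.2879  2.0758 -2.0719]
force [-0.6805  0.1315 -0.2326]
wrist_torque [-0.0594  0.0375  0.0077]
opening 0.0926
0.008
[[-0.962 -0.     0.272]
 [-0.272  0.002 -0.962]
 [-0.    -1.    -0.002]]
scene 399.6560653331868 -0.11165427020610012 [ 1.353 -0.253  0.694] [-0.777  0.219 -0.591]
top 443.53391073721565 0.024159467591548724 [0.472 0.015 1.121] [ 0.093 -0.034 -0.995]
wrist 327.19953345237474 0.02705109063758909 [ 0.236 -0.557  0.384] [-0.276 -0.068 -0.959]
```

View pics/top0.png

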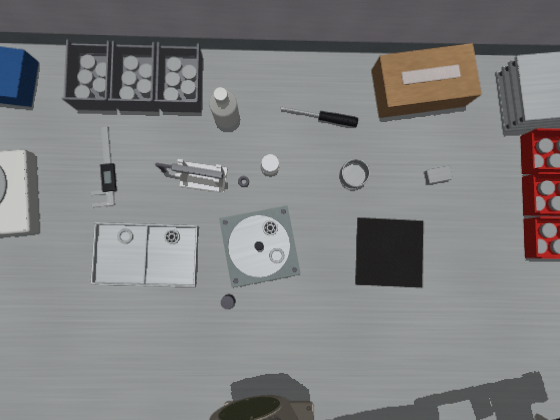

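View pics/scene0.png

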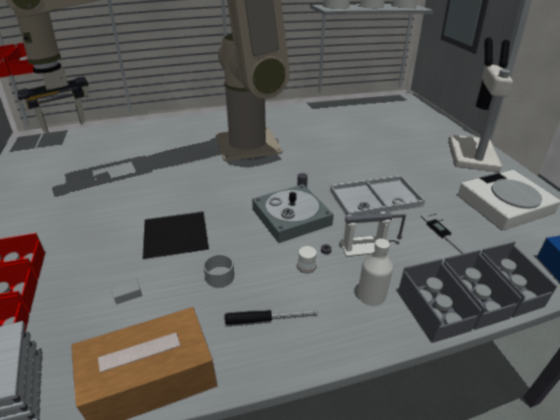

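View pics/wrist0.png

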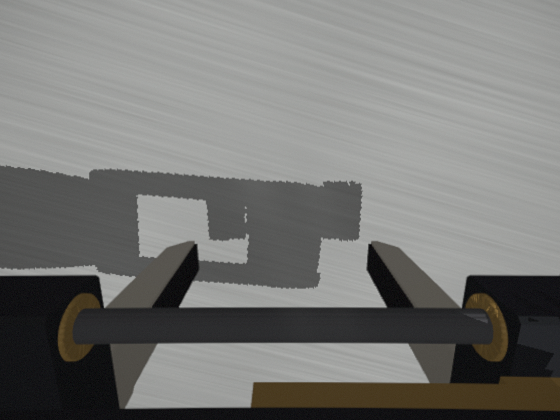

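The top view (up is +x, left is +y) shows these, by pixel:
- Housing and cover at (260,246), carrying a bearing at (270,228) and a spacer at (277,256).
- Tray at (146,255): spacer in its left (+y) half, bearing in its right half.
- Mat at (390,252), pot at (354,174), stand and dauber at (203,175).

Next I'll zoom in and measure.

```bash
python3 - <<'E'
from h import *
c=cam('top'); im=c['image']
a=cv2.resize(im[140:320,80:310],None,fx=3.4,fy=3.2,interpolation=cv2.INTER_CUBIC)
cv2.imwrite('pics/z1.png',a[:600,:800])
s=cam('scene')
a=cv2.resize(s['image'][165:265,240:460],None,fx=3.6,fy=3.6,interpolation=cv2.INTER_CUBIC)
cv2.imwrite('pics/z2.png',a)
for n,u,v,z in [('housing',260,246,.04),('knob',259,246,.085),('bearing',270,228,.056),('spacer',277,256,.052),('tray',146,255,.022),('mat',390,252,.003),('pot',354,174,.045),('handle',203,171,.101),('jar',270,164,.05),('bear0',172,237,.016),('sp0',126,236,.012)]:
    print(n,plane(c,u,v,z).round(4))
E
```

```text
housing [0.4844 0.026  0.04  ]
knob [0.4839 0.0278 0.085 ]
bearing [0.5276 0.0023 0.056 ]
spacer [ 0.4608 -0.0153  0.052 ]
tray [0.4601 0.3039 0.022 ]
mat [ 0.4732 -0.3022  0.003 ]
pot [ 0.6638 -0.2034  0.045 ]
handle [0.6556 0.1595 0.101 ]
jar [0.6847 0.004  0.05  ]
bear0 [0.5048 0.2436 0.016 ]
sp0 [0.5063 0.3569 0.012 ]
```

View pics/z1.png

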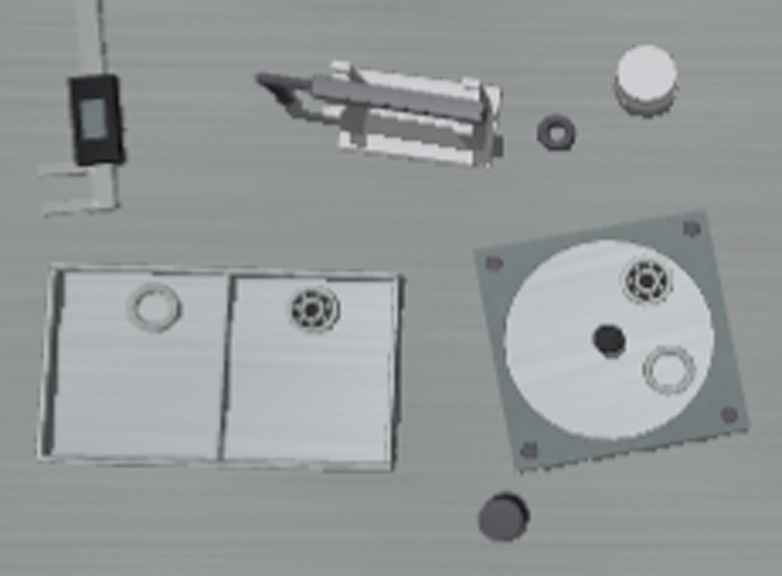

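View pics/z2.png

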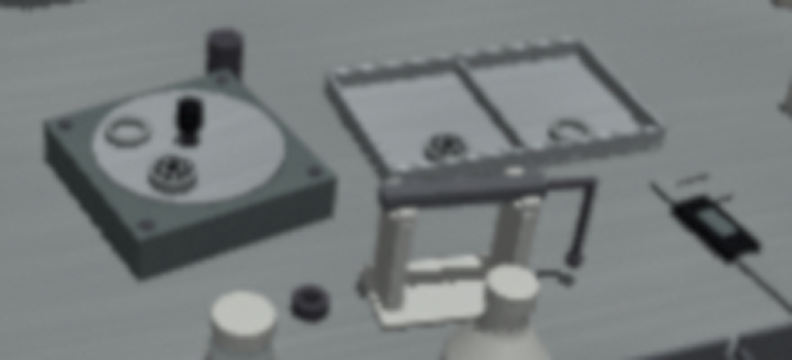

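On the cover there is one bearing (zoom 647,283) and one spacer (zoom 668,370). The dauber's rod points towards +y. Next I'll bring the wrist camera over the housing.

```bash
cat > go.py <<'E'
# usage: go.py x y z jawdeg : prints remaining shift in current tool axes (mm) and turn about tool y
from h import *
def delta(x,y,z,jaw):
    s=monitor.read_state(); R=cv2.Rodrigues(np.array(s['orientation']))[0]; p=np.array(s['tool_pos'])
    j=np.degrees(np.arctan2(R[1,2],R[0,2])); d=(jaw-j+90)%180-90
    print('pos',(p*1000).round(1),'jaw',j.round(1),'q',np.round(s['q'],2),'F',np.round(s['force'],1),'open',round(s['opening']*1000,1),'t',round(s['t'],1))
    # vertical frame at target yaw
    jt=np.radians(j+d); Rt=np.array([[np.sin(-jt)*-1*-1,0,np.cos(jt)],[np.cos(jt),0,np.sin(jt)],[0,-1,0]])
    Rt[:,0]=np.cross(Rt[:,1],Rt[:,2])
    D=np.array([x,y,z])-p
    print('shift now (mm)',(R.T@D*1000).round(1),'shift after turn',(Rt.T@D*1000).round(1),'turn',cv2.Rodrigues(R.T@Rt)[0].ravel().round(3))
if __name__=='__main__': delta(*[float(a) for a in sys.argv[1:5]])
E
python3 go.py .484 .027 .30 60
python3 -m inch '[[[-34,-10,-35,0,0,0],[-34,-10,-35,0,0,0],[-34,-10,-35,0,0,0],[-34,-10,-35,0,0,0],[-34,-10,-35,0,0,0],[-34,-5,-35,0,0,0],[-34,-5,-35,0,0,0],[-34,-5,-35,0,0,0]]]'
python3 -m inch '[[[-34,-5,-35,0,0,0],[-34,-4,-35,0,0,0],[-34,0,-35,0,0,0],[-34,0,-35,0,0,0],[-34,0,-35,0,0,0],[-31,0,-39,0,0,0],[0,0,0,0,0,0],[0,0,0,0,0,0]]]'
python3 go.py .484 .027 .30 60
```

```text
pos [ 163.4 -577.1  226.2] jaw -74.2 q [-1.38  0.13  1.49  0.    1.52 -0.09] F [ 0.4 -0.2 -0.2] open 93.0 t 0.2
shift now (mm) [-473.   -73.4 -494. ] shift after turn [  24.4  -73.8 -683.5] turn [0.001 0.799 0.   ]
t: 1.25
tool_pos: [0.3493, -0.2324, 0.2919]
orientation: [-0.287, 2.073, -2.074]
force: [0.4, 0.1, 0.2]
opening: 0.0933
t: 2.25
tool_pos: [0.4838, 0.0266, 0.3005]
orientation: [-0.289, 2.073, -2.074]
force: [-0.2, 0.6, -0.3]
opening: 0.0928
pos [483.8  26.6 300.5] jaw -74.2 q [-0.05 -0.2   1.68 -0.    1.66  1.24] F [-0.2  0.6 -0.3] open 92.8 t 2.2
shift now (mm) [-0.3  0.5 -0.3] shift after turn [ 0.   0.5 -0.4] turn [-0.001  0.8    0.   ]
```

```bash
python3 - <<'E'
from h import *
c=cam('wrist','w1.png'); o,d=ray(c,280,210); print(o.round(3),d.round(3)); print(proj(c,[.484,.027,.044]))
E
```

```text
[0.557 0.047 0.459] [-0.276 -0.07  -0.959]
[281.96767774 174.43880796]
```

View pics/w1.png

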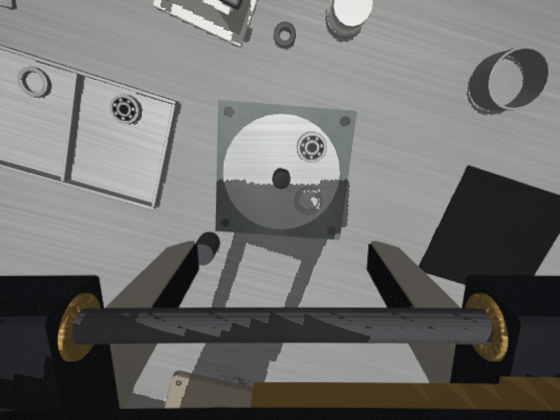

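The wrist view shows the bearing at (312,147), the spacer at (308,201) and the knob at (281,178), with the cover in the middle of the housing.

```bash
python3 - <<'E'
from h import *
c=cam('wrist'); im=c['image']
a=cv2.resize(im[90:245,200:370],None,fx=4,fy=3.8,interpolation=cv2.INTER_CUBIC); cv2.imwrite('pics/z3.png',a)
for n,u,v,z in [('bearing',312,147,.056),('spacer',308,201,.052),('knobtop',281,178,.08)]: print(n,plane(c,u,v,z).round(4))
for n,u,v,z in [('h',219,100,.04),('h',356,110,.04),('h',339,239,.04),('h',217,231,.04)]: print(n,plane(c,u,v,z).round(4))
# cover bbox
for n,a,b in [('lr',(223,182),(340,168)),('tb',(282,113),(270,231))]: print(n,plane(c,*a,.044).round(4),plane(c,*b,.044).round(4))
t=cam('top')
for n,u,v,z in [('bear',270.3,228.2,.056),('sp',276.5,255.9,.052),('knob',259,246,.082)]: print('top',n,plane(t,u,v,z).round(4))
E
```

```text
bearing [0.5285 0.0011 0.056 ]
spacer [ 0.4613 -0.0148  0.052 ]
knobtop [0.486  0.0281 0.08  ]
h [0.5504 0.1247 0.04  ]
h [ 0.5847 -0.0393  0.04  ]
h [ 0.4185 -0.0731  0.04  ]
h [0.3844 0.0901 0.04  ]
lr [0.4538 0.097  0.044 ] [ 0.5121 -0.0424  0.044 ]
tb [0.5568 0.047  0.044 ] [0.4055 0.0211 0.044 ]
top bear [0.5271 0.0016 0.056 ]
top sp [ 0.461 -0.014  0.052]
top knob [0.4839 0.0279 0.082 ]
```

View pics/z3.png

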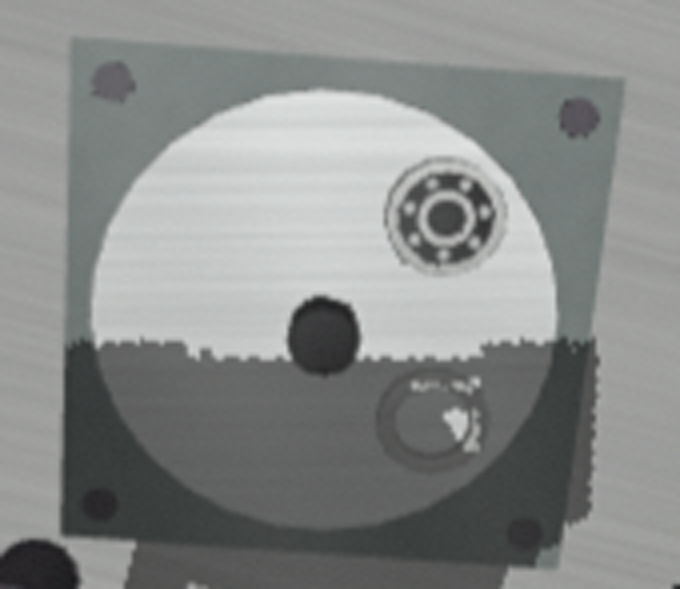

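```bash

python3 -m inch '[[[0,0,0,0,0.16,0],[0,0,0,0,0.16,0],[0,0,0,0,0.16,0],[0,0,0,0,0.16,0],[0,0,0,0,0.16,0],[0,0,0,0,0,0]]]' 62
python3 go.py .528 .0013 .1 59
```

```text
t: 3.15
tool_pos: [0.4839, 0.0258, 0.3008]
orientation: [-0.518, -1.926, 1.926]
force: [0.0, -0.0, -0.0]
opening: 0.0617
pos [483.9  25.8 300.8] jaw -120.1 q [-0.05 -0.2   1.68 -0.    1.66  2.04] F [ 0. -0. -0.] open 61.7 t 3.1
shift now (mm) [-50.4 200.8  -0.9] shift after turn [-50.4 200.8  -1.7] turn [ 0.     0.016 -0.   ]
```

```bash

python3 -m inch '[[[-12,40,-0.4,0,0.016,0],[-12,40,-0.4,0,0,0],[-12,40,-0.4,0,0,0],[-10,40,0,0,0,0],[-4.4,41,0,0,0,0],[0,0,0,0,0,0],[0,0,0,0,0,0]]]'
python3 go.py .528 .0013 .0545 59
python3 - <<'E'
from h import *
c=cam('wrist','w2.png'); print(proj(c,[.528,.0013,.056]))
E
```

```text
t: 4.03
tool_pos: [0.5286, 0.0018, 0.1013]
orientation: [-0.531, -1.918, 1.918]
force: [0.0, 0.1, 0.2]
opening: 0.0622
pos [528.6   1.8 101.3] jaw -120.9 q [-0.09  0.03  1.82  0.    1.28  2.02] F [0.  0.1 0.2] open 62.2 t 4.0
shift now (mm) [ 0.4 46.8  0.8] shift after turn [ 0.3 46.8  0.7] turn [ 0.001  0.002 -0.001]
[283.16426941 233.1602509 ]
```

View pics/w2.png

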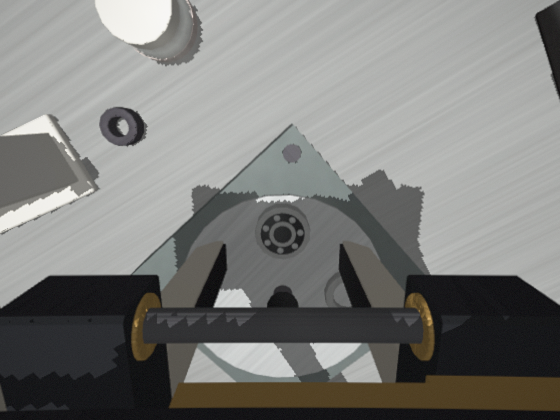

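The bearing shows at (282,232) and was predicted at (283,233), so it is centred between the fingers. I'll go down and grip.

```bash

python3 -m inch '[[[0,15,0.7,0,0,0],[0,15,0,0,0,0],[0,10,0,0,0,0],[0,7,0,0,0,0],[0,0,0,0,0,0],[0,0,0,0,0,0]]]' 
python3 -m inch '[[[0,0,0,0,0,0],[0,0,0,0,0,0],[0,0,0,0,0,0],[0,0,0,0,0,0],[0,0,0,0,0,0],[0,0,0,0,0,0],[0,0,0,0,0,0]]]' 25 15
python3 go.py .528 .0013 .25 59
```

```text
t: 4.82
tool_pos: [0.5276, 0.0015, 0.0525]
orientation: [-0.531, -1.917, 1.917]
force: [-0.9, -0.3, -0.9]
opening: 0.062
t: 5.7
tool_pos: [0.5276, 0.0015, 0.0526]
orientation: [-0.531, -1.917, 1.917]
force: [1.0, -0.3, -0.6]
opening: 0.0362
pos [527.6   1.5  52.6] jaw -121.0 q [-0.09  0.09  1.86  0.    1.19  2.02] F [ 1.  -0.3 -0.6] open 36.2 t 5.7
shift now (mm) [-5.000e-01 -1.974e+02 -1.000e-01] shift after turn [-5.000e-01 -1.974e+02 -1.000e-01] turn [-0.     0.001  0.   ]
```

```bash

python3 -m inch '[[[0,-20,0,0,0,0],[0,-40,0,0,0,0],[0,-40,0,0,0,0],[0,-20,0,0,-0.18,0],[0,0,0,0,-0.18,0],[0,0,0,0,-0.18,0],[0,0,0,0,0,0]]]' 
python3 go.py .43 .243 .1725 -90; python3 go.py .43 .243 .06 -90;
```

```text
t: 6.58
tool_pos: [0.5275, 0.0015, 0.1726]
orientation: [-0.001, -2.221, 2.221]
force: [0.5, -0.2, 0.2]
opening: 0.0369
pos [527.5   1.5 172.6] jaw -90.1 q [-0.09 -0.03  1.76 -0.    1.42  1.48] F [ 0.5 -0.2  0.2] open 36.9 t 6.6
shift now (mm) [ 9.780e+01  1.000e-01 -2.414e+02] shift after turn [ 9.750e+01  1.000e-01 -2.415e+02] turn [ 0.    -0.001  0.   ]
pos [527.5   1.5 172.6] jaw -90.1 q [-0.09 -0.03  1.76 -0.    1.42  1.48] F [ 0.5 -0.2  0.2] open 36.9 t 6.6
shift now (mm) [  97.8  112.6 -241.4] shift after turn [  97.5  112.6 -241.5] turn [ 0.    -0.001  0.   ]
```

```bash

python3 -m inch '[[[16,0,-40,0,0,0],[16,0,-40,0,0,0],[16,0,-40,0,0,0],[16,0,-40,0,0,0],[16,0,-40,0,0,0],[17.6,0,-41.4,0,0,0],[0,0,0,0,0,0],[0,0,0,0,0,0]]]'
python3 - <<'E'
from h import *
c=cam('wrist','w3.png'); print(proj(c,[.43,.243,.004]))
E
python3 go.py .43 .243 .014 -90;
```

```text
t: 7.58
tool_pos: [0.4301, 0.2426, 0.1725]
orientation: [-0.002, -2.22, 2.221]
force: [0.6, -0.8, -0.1]
opening: 0.0362
[281.70028874 190.419984  ]
pos [430.3 242.2 172.5] jaw -90.1 q [ 0.41 -0.13  1.85 -0.    1.42  1.98] F [ 0.3 -0.1 -0.4] open 36.6 t 7.6
shift now (mm) [  0.3 158.5  -0.9] shift after turn [  0.3 158.5  -0.8] turn [-0.001 -0.003 -0.   ]
```

View pics/w3.png

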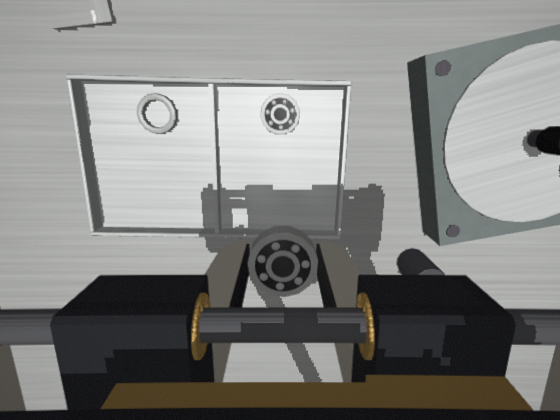

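The bearing is held at (283,264). The drop point (282,190) lies free in the right compartment, which holds bearing0 at (280,114). Lowering now.

```bash

python3 -m inch '[[[0,40,0,0,0,0],[0,40,0,0,0,0],[0,40,0,0,0,0],[0,20,0,0,0,0],[0,10,0,0,0,0],[0,8.5,0,0,0,0],[0,0,0,0,0,0],[0,0,0,0,0,0]]]'
python3 -m inch '[[[0,0,0,0,0,0],[0,0,0,0,0,0],[0,0,0,0,0,0]]]' 50
python3 -m inch '[[[0,-20,0,0,0,0],[0,-40,0,0,0,0],[0,-50,0,0,0,0],[0,-50,0,0,0,0],[0,-10,0,0,0,0],[0,0,0,0,0,0]]]'
python3 go.py .461 -.0145 .184 -29;
python3 - <<'E'
from h import *
c=cam('wrist','w4.png'); c=cam('top','t4.png')
E
```

```text
t: 8.62
tool_pos: [0.4308, 0.2432, 0.0151]
orientation: [0.002, 2.222, -2.22]
force: [0.2, -0.0, -1.1]
opening: 0.0364
t: 9.0
tool_pos: [0.4302, 0.243, 0.0144]
orientation: [0.001, 2.221, -2.221]
force: [1.1, -0.3, 0.9]
opening: 0.0501
t: 9.75
tool_pos: [0.4304, 0.2431, 0.1846]
orientation: [0.002, 2.222, -2.22]
force: [0.8, 0.6, -0.5]
opening: 0.0499
pos [430.4 243.1 184.6] jaw -90.0 q [ 0.41 -0.14  1.83  0.    1.45  1.98] F [ 0.8  0.6 -0.5] open 49.9 t 9.8
shift now (mm) [-30.6   0.5 257.6] shift after turn [210.5   0.6 151.6] turn [-0.    -1.065 -0.002]
```

View pics/w4.png

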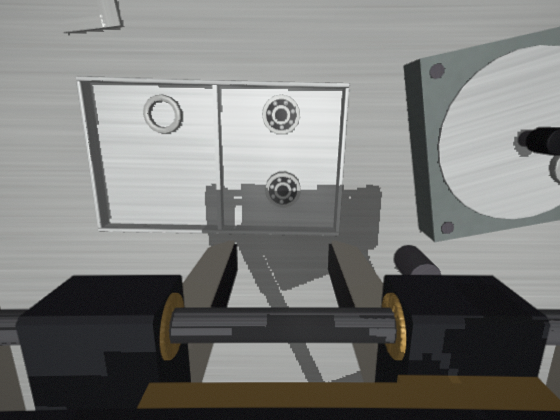

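The bearing lies flat in the tray at (283,188). Next the spacer.

```bash

python3 -m inch '[[[-5,0,43,0,0,0],[-5,0,43,0,0,0],[-5,0,43,0,0,0],[-5,0,43,0,0,0],[-5,0,43,0,0,0],[-5.6,0,42.6,0,0,0]]]' 60
python3 -m inch '[[[0,0,0,0,-0.178,0],[0,0,0,0,-0.178,0],[0,0,0,0,-0.178,0],[0,0,0,0,-0.178,0],[0,0,0,0,-0.178,0],[0,0,0,0,-0.175,0],[0,0,0,0,0,0]]]'
python3 - <<'E'
from h import *
c=cam('wrist','w5.png'); print(proj(c,[.461,-.0145,.052]),proj(c,[.461,-.0145,.044]))
E
python3 go.py .461 -.0145 .1 -29
```

```text
t: 10.6
tool_pos: [0.4593, -0.0159, 0.1819]
orientation: [0.004, -2.22, 2.219]
force: [0.8, -0.0, -0.4]
opening: 0.0604
t: 11.48
tool_pos: [0.4594, -0.0146, 0.1821]
orientation: [-0.928, 1.575, -1.571]
force: [-0.5, 1.1, 0.4]
opening: 0.0601
[284.05509887 198.55614743] [284.04321601 196.40787174]
pos [459.6 -14.6 182.4] jaw -29.2 q [-0.14 -0.23  1.92 -0.    1.46  0.37] F [-0.4  0.6  1.2] open 59.9 t 11.5
shift now (mm) [-0.8 82.4  1.4] shift after turn [-0.8 82.4  1.2] turn [ 0.003 -0.004  0.001]
```

View pics/w5.png

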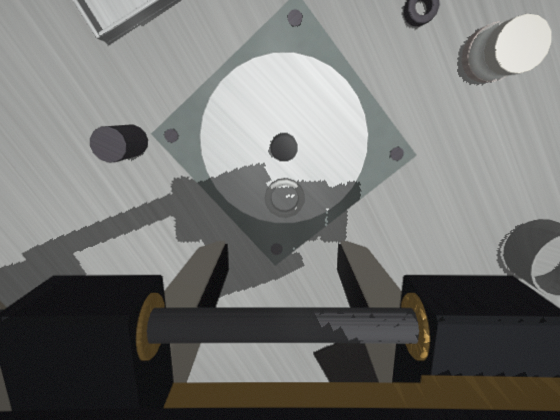

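The spacer is at (284,198), as predicted. Lowering.

```bash

python3 -m inch '[[[-0.8,40,1.2,0,0,0],[0,40,0,0,0,0],[0,25,0,0,0,0],[0,15,0,0,0,0],[0,9,0,0,0,0],[0,0,0,0,0,0],[0,0,0,0,0,0]]]' 
python3 -m inch '[[[0,0,0,0,0,0],[0,0,0,0,0,0],[0,0,0,0,0,0],[0,0,0,0,0,0],[0,0,0,0,0,0],[0,0,0,0,0,0]]]' 25 15
python3 -m inch '[[[0,-20,0,0,0,0],[0,-40,0,0,0,0],[0,-40,0,0,0,0],[0,-30,0,0,0.18,0],[0,0,0,0,0.18,0],[0,0,0,0,0.18,0],[0,0,0,0,0.18,0],[0,0,0,0,0.18,0]]]' 
python3 -m inch '[[[0,0,0,0,0.166,0],[0,0,0,0,0,0],[0,0,0,0,0,0]]]' 
python3 go.py .43 .36 .182 -90
```

```text
t: 12.4
tool_pos: [0.4629, -0.0147, 0.0561]
orientation: [-0.924, 1.57, -1.572]
force: [0.0, -0.5, 0.5]
opening: 0.0601
t: 13.15
tool_pos: [0.4622, -0.0146, 0.0554]
orientation: [-0.925, 1.571, -1.571]
force: [-2.1, -0.4, 4.4]
opening: 0.0356
t: 14.15
tool_pos: [0.4617, -0.0146, 0.1847]
orientation: [-0.171, 2.139, -2.139]
force: [-0.4, 0.7, 0.3]
opening: 0.0357
t: 14.52
tool_pos: [0.4619, -0.0146, 0.1849]
orientation: [-0.003, 2.22, -2.22]
force: [-0.3, 0.0, -0.6]
opening: 0.0357
pos [461.9 -14.6 184.9] jaw -89.9 q [-0.14 -0.23  1.91  0.    1.46  1.43] F [-0.3  0.  -0.6] open 35.7 t 14.5
shift now (mm) [  30.9    2.9 -374.6] shift after turn [  31.9    2.9 -374.6] turn [0.    0.003 0.   ]
```

```bash

python3 - <<'E'
from h import *
c=cam('wrist'); cv2.imwrite('pics/w6.png',cv2.resize(c['image'][160:400,120:450],None,fx=2,fy=2))
c=cam('top'); cv2.imwrite('pics/t6.png',cv2.resize(c['image'][140:320,80:310],None,fx=3,fy=3))
E
```

```text
(no output)
```

View pics/w6.png

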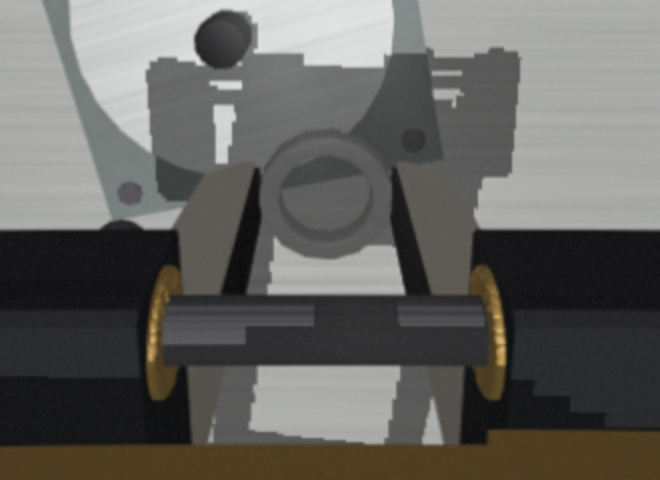

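View pics/t6.png

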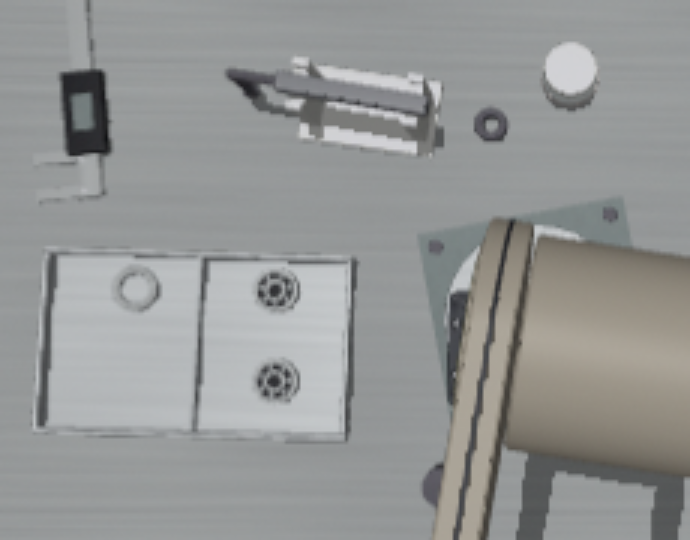

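The spacer is held level between the pads at (325,192). Over to the +y compartment.

```bash

python3 -m inch '[[[4,0,-47,0,0,0],[4,0,-47,0,0,0],[4,0,-47,0,0,0],[4,0,-47,0,0,0],[4,0,-47,0,0,0],[4,0,-47,0,0,0],[4,0,-47,0,0,0],[4,0,-47,0,0,0]]]' 
python3 -m inch '[[[0,30,0,0,0,0],[0,0,0,0,0,0],[0,0,0,0,0,0]]]' 
python3 go.py .43 .362 .0165 -90
python3 - <<'E'
from h import *
c=cam('wrist','w7.png'); print(proj(c,[.43,.362,.004]))
E
```

```text
t: 15.62
tool_pos: [0.4302, 0.3631, 0.1851]
orientation: [-0.001, 2.221, -2.221]
force: [1.4, -0.3, -0.1]
opening: 0.0359
t: 16.0
tool_pos: [0.4307, 0.3611, 0.1557]
orientation: [-0.001, -2.221, 2.221]
force: [0.1, 0.8, 0.3]
opening: 0.0359
pos [430.7 361.1 155.7] jaw -90.1 q [ 0.61  0.07  1.68 -0.    1.39  2.18] F [0.1 0.8 0.3] open 35.9 t 16.0
shift now (mm) [  0.7 139.2  -0.9] shift after turn [  0.7 139.2  -0.9] turn [-0.    -0.001 -0.   ]
[281.22529789 194.92553011]
```

View pics/w7.png

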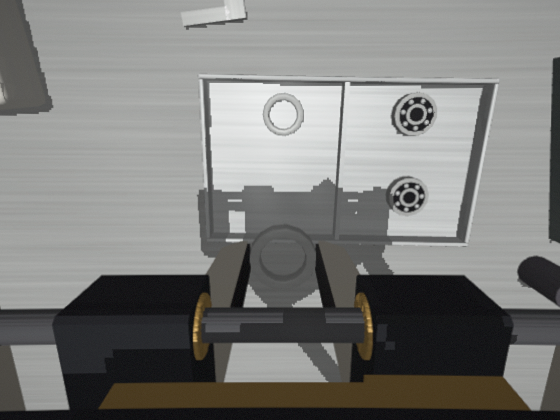

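The drop point (281,195) is free in the left compartment, next to spacer0 at (283,114). Lowering and releasing.

```bash

python3 -m inch '[[[0.7,40,-0.9,0,0,0],[0,40,0,0,0,0],[0,30,0,0,0,0],[0,15,0,0,0,0],[0,9,0,0,0,0],[0,4.5,0,0,0,0],[0,0,0,0,0,0],[0,0,0,0,0,0]]]'
python3 -m inch '[[[0,0,0,0,0,0],[0,0,0,0,0,0],[0,0,0,0,0,0]]]' 48
python3 -m inch '[[[0,-20,0,0,0,0],[0,-40,0,0,0,0],[0,-50,0,0,0,0],[0,-50,0,0,0,0],[0,-10,0,0,0,0],[0,0,0,0,0,0]]]'
python3 go.py .4845 .027 .184 -29;
python3 - <<'E'
from h import *
c=cam('wrist','w8.png'); c=cam('top','t8.png')
E
```

```text
t: 17.05
tool_pos: [0.4304, 0.3628, 0.0176]
orientation: [0.003, 2.222, -2.22]
force: [0.1, 0.3, -0.3]
opening: 0.0355
t: 17.42
tool_pos: [0.4298, 0.3624, 0.0168]
orientation: [-0.001, -2.221, 2.221]
force: [0.3, -0.1, -0.1]
opening: 0.0479
t: 18.18
tool_pos: [0.4303, 0.3628, 0.1883]
orientation: [0.004, 2.223, -2.219]
force: [-1.1, 0.4, -0.8]
opening: 0.048
pos [430.3 362.8 188.3] jaw -90.1 q [0.61 0.05 1.65 0.   1.45 2.18] F [-1.1  0.4 -0.8] open 48.0 t 18.2
shift now (mm) [-54.6   3.9 335.7] shift after turn [267.4   4.3 210.2] turn [ 0.    -1.066 -0.003]
```

View pics/t8.png

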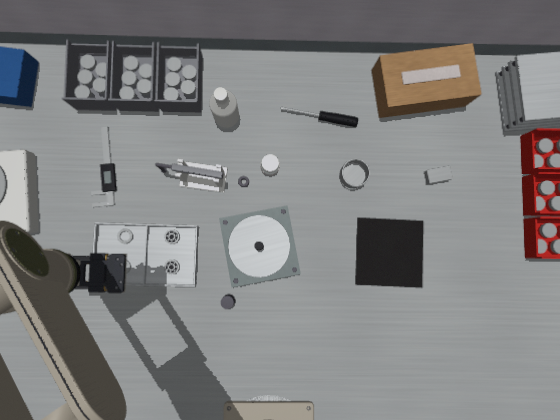

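Both parts are in the tray and the cover is still centred at (259,246). Next, the knob.

```bash

python3 -m inch '[[[-7,0,42,0,0,0],[-7,0,42,0,0,0],[-7,0,42,0,0,0],[-7,0,42,0,0,0],[-7,0,42,0,0,0],[-7,0,42,0,0,0],[-7,0,42,0,0,0],[-5.6,0,41.7,0,0,0]]]' 60
python3 -m inch '[[[0,0,0,0,0,0],[0,0,0,0,0,0]]]' 
python3 - <<'E'
from h import *
c=cam('wrist','w9.png'); print(proj(c,[.4845,.027,.082]))
im=c['image']; g=cv2.cvtColor(im,cv2.COLOR_BGR2GRAY)
E
python3 go.py .4845 .027 .1 -90;
```

```text
t: 19.27
tool_pos: [0.4827, 0.0253, 0.1844]
orientation: [0.003, -2.219, 2.219]
force: [0.5, 0.1, -0.4]
opening: 0.0597
t: 19.52
tool_pos: [0.483, 0.0269, 0.1852]
orientation: [0.001, -2.22, 2.218]
force: [0.9, -0.1, 0.2]
opening: 0.0598
[281.99222836 206.11189475]
pos [483.2  27.3 185.5] jaw -90.0 q [-0.05 -0.16  1.85  0.    1.45  1.52] F [0.5 0.9 0. ] open 60.1 t 19.6
shift now (mm) [-1.5 85.5  0.4] shift after turn [-1.3 85.5  0.3] turn [ 0.    -0.001  0.002]
```

View pics/w9.png

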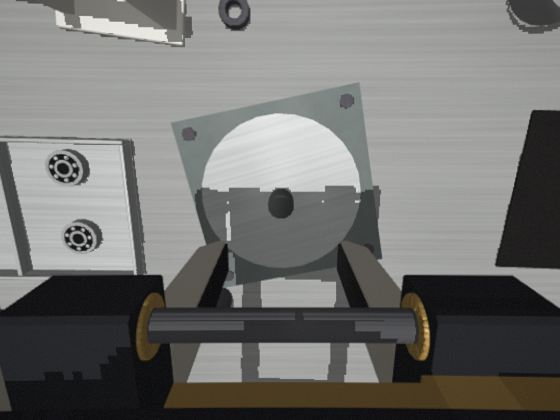

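The knob's top shows at (281,206), as predicted. Lowering to grip it.

```bash

python3 -m inch '[[[-1.3,40,0.3,0,0,0],[0,40,0,0,0,0],[0,25,0,0,0,0],[0,13,0,0,0,0],[0,7.5,0,0,0,0],[0,0,0,0,0,0],[0,0,0,0,0,0]]]' 
python3 -m inch '[[[0,0,0,0,0,0],[0,0,0,0,0,0],[0,0,0,0,0,0],[0,0,0,0,0,0],[0,0,0,0,0,0],[0,0,0,0,0,0],[0,0,0,0,0,0],[0,0,0,0,0,0]]]' 15 35
python3 go.py .473 -.302 .2 -90
```

```text
t: 20.45
tool_pos: [0.4861, 0.0263, 0.0622]
orientation: [0.003, 2.221, -2.221]
force: [0.6, 0.3, -0.3]
opening: 0.06
t: 21.45
tool_pos: [0.4853, 0.0265, 0.0612]
orientation: [-0.001, -2.221, 2.22]
force: [-0.4, 4.8, 0.7]
opening: 0.0213
pos [485.3  26.5  61.2] jaw -90.1 q [-0.05 -0.03  1.97  0.    1.2   1.52] F [-0.4  4.8  0.7] open 21.3 t 21.4
shift now (mm) [  11.9 -139.   328.5] shift after turn [  12.3 -138.8  328.5] turn [ 0.    -0.001 -0.   ]
```

```bash

python3 -m inch '[[[0,-10,0,0,0,0],[0,-20,0,0,0,0],[0,-30,0,0,0,0],[0,-30,0,0,0,0],[0,-20,0,0,0,0],[0,0,0,0,0,0],[0,0,0,0,0,0]]]' 
python3 go.py .473 -.302 .16 -90
python3 - <<'E'
from h import *
c=cam('wrist','w10.png'); c=cam('top','t10.png'); im=c['image']
g=cv2.cvtColor(im,cv2.COLOR_BGR2GRAY); m=(g<40).astype(np.uint8)
n,l,st,ce=cv2.connectedComponentsWithStats(m)
for i in range(1,n):
    if st[i,4]>2500: print(st[i],ce[i],plane(c,*ce[i],.003).round(4))
E
```

```text
t: 22.32
tool_pos: [0.4845, 0.0261, 0.17]
orientation: [0.0, -2.22, 2.22]
force: [0.2, -0.6, -5.6]
opening: 0.0215
pos [484.5  26.1 170. ] jaw -90.1 q [-0.05 -0.15  1.87 -0.    1.42  1.52] F [ 0.2 -0.6 -5.6] open 21.5 t 22.3
shift now (mm) [ 11.1  10.1 328.1] shift after turn [ 11.5  10.  328.1] turn [-0.    -0.001  0.002]
[ 356  218   67   69 4293] [389.28744468 252.32285115] [ 0.4723 -0.3004  0.003 ]
```

View pics/w10.png

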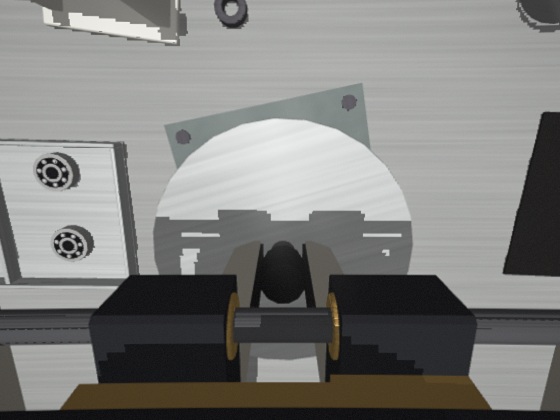

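View pics/t10.png

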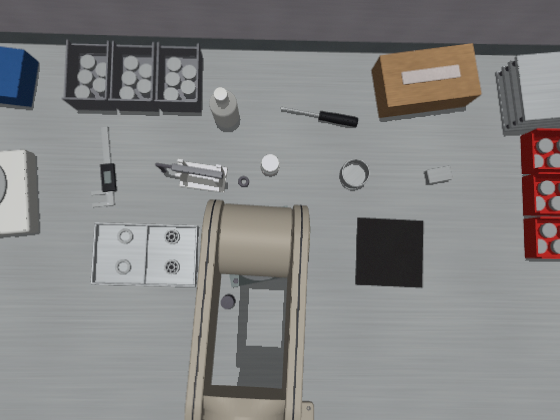

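The cover is held level by its knob, and the mat centre measures (0.472,-0.301). Carrying it over.

```bash

python3 -m inch '[[[1.5,0,41,0,0,0],[1.5,0,41,0,0,0],[1.5,0,41,0,0,0],[1.5,0,41,0,0,0],[1.5,0,41,0,0,0],[1.5,0,41,0,0,0],[1.5,0,41,0,0,0],[1.5,0,40,0,0,0]]]' 
python3 -m inch '[[[0,30,0,0,0,0],[0,40,0,0,0,0],[0,30,0,0,0,0],[0,10,0,0,0,0],[0,0,0,0,0,0],[0,0,0,0,0,0]]]' 
python3 go.py .472 -.301 .025 -90
```

```text
t: 23.42
tool_pos: [0.472, -0.3017, 0.1697]
orientation: [0.0, -2.221, 2.218]
force: [1.1, -0.0, -4.1]
opening: 0.0213
t: 24.18
tool_pos: [0.4739, -0.3014, 0.0627]
orientation: [0.003, 2.219, -2.223]
force: [-0.2, 0.1, -3.9]
opening: 0.0213
pos [ 473.9 -301.4   62.7] jaw -90.1 q [-0.66  0.17  1.76  0.    1.21  0.91] F [-0.2  0.1 -3.9] open 21.3 t 24.2
shift now (mm) [ 1.9 37.7 -0.4] shift after turn [ 1.9 37.7 -0.4] turn [-0.001 -0.001 -0.002]
```

```bash

python3 -m inch '[[[1.5,15,0,0,0,0],[0,12,0,0,0,0],[0,7,0,0,0,0],[0,3,0,0,0,0],[0,0,0,0,0,0],[0,0,0,0,0,0]]]' 
python3 go.py .472 -.301 .024 -90
```

```text
t: 24.92
tool_pos: [0.4716, -0.3008, 0.0242]
orientation: [-0.002, -2.221, 2.221]
force: [0.1, 0.4, -2.9]
opening: 0.0212
pos [ 471.6 -300.8   24.2] jaw -90.1 q [-0.66  0.21  1.78  0.    1.14  0.91] F [ 0.1  0.4 -2.9] open 21.2 t 24.9
shift now (mm) [-0.4  0.2  0.2] shift after turn [-0.4  0.2  0.2] turn [-0.    -0.001 -0.   ]
```

```bash

python3 -m inch '[[[0,0.5,0,0,0,0],[0,0,0,0,0,0],[0,0,0,0,0,0]]]' 
python3 -m inch '[[[0,0,0,0,0,0],[0,0,0,0,0,0],[0,0,0,0,0,0],[0,0,0,0,0,0]]]' 50
python3 -m inch '[[[0,-30,0,0,0,0],[0,-50,0,0,0,0],[0,-55,0,0,0,0],[0,-55,0,0,0,0],[0,-30,0,0,0,0],[0,0,0,0,0,0],[0,0,0,0,0,0]]]'
python3 - <<'E'
from h import *
c=cam('wrist','w11.png'); c=cam('top','t11.png')
s=cam('scene'); cv2.imwrite('pics/s11.png',cv2.resize(s['image'][150:300,130:430],None,fx=2.6,fy=2.6))
E
python3 go.py .655 .16 .245 -90
```

```text
t: 25.3
tool_pos: [0.4716, -0.3008, 0.0242]
orientation: [-0.002, -2.221, 2.221]
force: [-3.9, 2.7, 6.1]
opening: 0.0213
t: 25.8
tool_pos: [0.4714, -0.3007, 0.0236]
orientation: [-0.001, -2.221, 2.221]
force: [-0.5, -0.2, 0.4]
opening: 0.0492
t: 26.68
tool_pos: [0.4709, -0.3004, 0.2422]
orientation: [0.0, -2.221, 2.219]
force: [-0.6, -0.0, -0.5]
opening: 0.0498
pos [ 470.6 -300.1  241.4] jaw -90.1 q [-0.66  0.01  1.58  0.    1.55  0.91] F [ 0.6  0.2 -0.2] open 50.1 t 26.8
shift now (mm) [-183.9   -3.1 -460.3] shift after turn [-184.4   -3.6 -460.1] turn [ 0.002 -0.001  0.003]
```

View pics/t11.png

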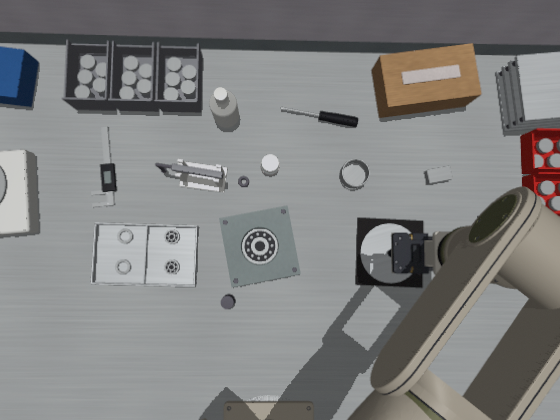

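View pics/s11.png

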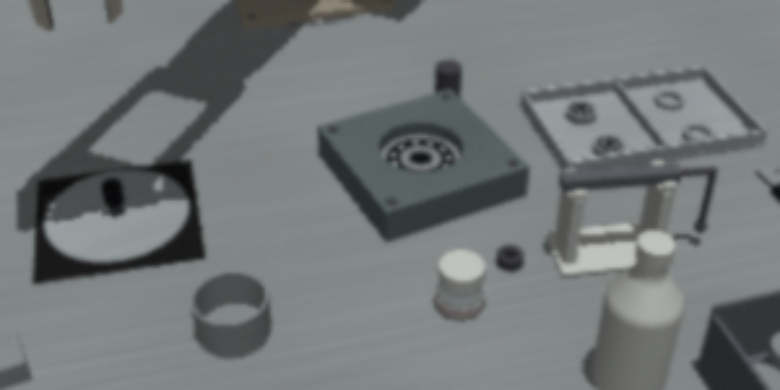

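The cover lies on the mat at (389,253) and the race is open at (260,246). Next I'll measure the dauber, stand, pot and race, plus the tall bottle near the stand.

```bash
python3 - <<'E'
from h import *
t=cam('top'); s=cam('scene')
def tri(a,b):
    o1,d1=ray(t,*a); o2,d2=ray(s,*b)
    A=np.stack([d1,-d2],1); k=np.linalg.lstsq(A,o2-o1,rcond=None)[0]
    p,q=o1+k[0]*d1,o2+k[1]*d2; return ((p+q)/2).round(4),np.linalg.norm(p-q).round(4)
print('bottle cap',tri((221,95),(382,247)))
for n,a in [('hl',(172.6,166.6)),('hr',(223.2,175))]: print(n,plane(t,*a,.101).round(4))
print('race',plane(t,260.3,246,.022).round(4),'pot',plane(t,354,174,.045).round(4))
im=t['image']; cv2.imwrite('pics/z4.png',cv2.resize(im[145:205,140:250],None,fx=7,fy=7,interpolation=cv2.INTER_CUBIC))
a=s['image'][195:270,320:450]; cv2.imwrite('pics/z5.png',cv2.resize(a,None,fx=6,fy=6,interpolation=cv2.INTER_CUBIC))
E
```

```text
bottle cap (array([0.8195, 0.1167, 0.1499]), np.float64(0.0008))
hl [0.6648 0.2295 0.101 ]
hr [0.647  0.1127 0.101 ]
race [0.4847 0.0254 0.022 ] pot [ 0.6638 -0.2034  0.045 ]
```

View pics/z4.png

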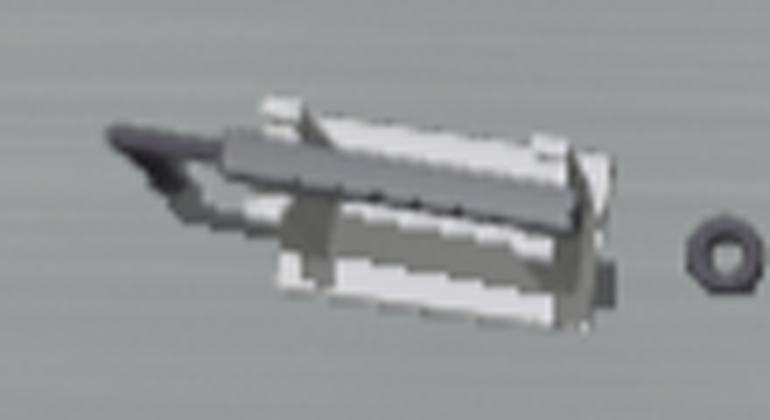

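View pics/z5.png

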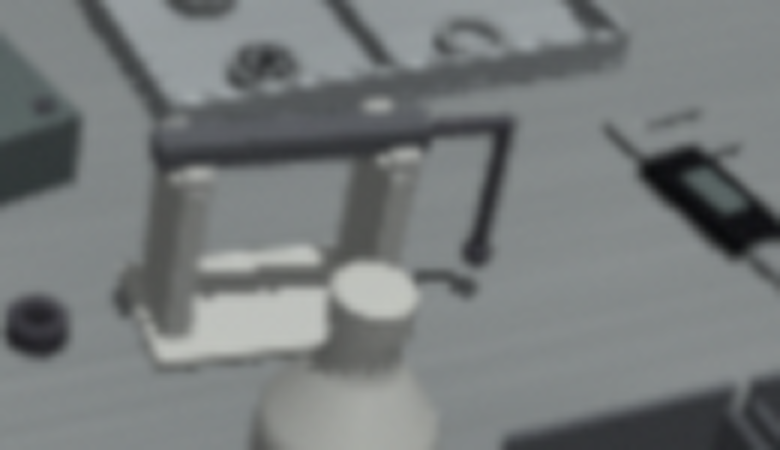

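The handle ends measure (0.665,0.230) and (0.647,0.113). That gives 118 mm length against the 120 mm stated, centre (0.656,0.171), and an axis at 81° with the rod towards +y. The bottle is 0.15 m high at x = 0.82, clear of the arm's path. Going above the dauber.

```bash

python3 go.py .656 .171 .245 -8.7
python3 -m inch '[[[-23,0,-50,0,0,0],[-23,0,-50,0,0,0],[-23,0,-50,0,0,0],[-23,0,-50,0,0,0],[-23,0,-50,0,0,0],[-23,0,-50,0,0,0],[-23,0,-50,0,0,0],[-23,0,-50,0,0,0]]]' 50
python3 -m inch '[[[0,0,-35,0,0,0],[0,0,-35,0,0,0],[0,0,0,0,-0.178,0],[0,0,0,0,-0.178,0],[0,0,0,0,-0.178,0],[0,0,0,0,-0.178,0],[0,0,0,0,-0.178,0],[0,0,0,0,-0.178,0]]]'
python3 -m inch '[[[0,0,0,0,-0.178,0],[0,0,0,0,-0.174,0],[0,0,0,0,0,0],[0,0,0,0,0,0]]]'
python3 go.py .656 .171 .245 -8.7
python3 - <<'E'
from h import *
c=cam('wrist','w12.png'); print(proj(c,[.656,.171,.101]),proj(c,[.6648,.2295,.101]))
E
```

```text
pos [ 470.8 -300.3  242.1] jaw -90.1 q [-0.66  0.01  1.58  0.    1.55  0.91] F [-0.2  0.4  0.8] open 49.6 t 26.9
shift now (mm) [-184.6   -2.6 -471.5] shift after turn [-493.9   -2.9  111.8] turn [ 3.00e-03 -1.42e+00  1.00e-03]
t: 27.92
tool_pos: [0.6562, 0.1008, 0.2428]
orientation: [-0.0, -2.22, 2.221]
force: [0.7, -0.6, -0.1]
opening: 0.0503
t: 28.92
tool_pos: [0.6557, 0.1691, 0.2426]
orientation: [-0.932, 1.567, -1.566]
force: [-0.2, 1.1, -0.3]
opening: 0.0498
t: 29.42
tool_pos: [0.6558, 0.1691, 0.2431]
orientation: [-1.132, 1.324, -1.323]
force: [-0.4, 0.5, -0.8]
opening: 0.0502
pos [655.8 169.1 243.1] jaw -8.9 q [0.18 0.34 1.22 0.   1.59 0.33] F [-0.4  0.5 -0.8] open 50.2 t 29.4
shift now (mm) [-1.9 -1.9 -0.1] shift after turn [-1.9 -1.9 -0.1] turn [ 0.001 -0.004  0.   ]
[282.20665105 194.23943775] [281.75138241 129.92612822]
```

View pics/w12.png

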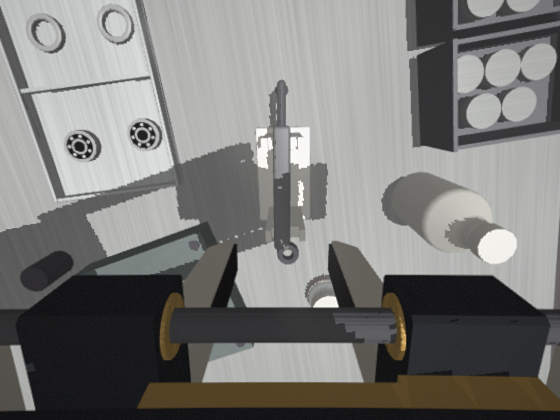

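```bash
python3 - <<'E'
from h import *
c=cam('wrist'); im=c['image']
cv2.imwrite('pics/z6.png',cv2.resize(im[70:270,220:350],None,fx=3,fy=3,interpolation=cv2.INTER_CUBIC))
E
```

```text
(no output)
```

View pics/z6.png

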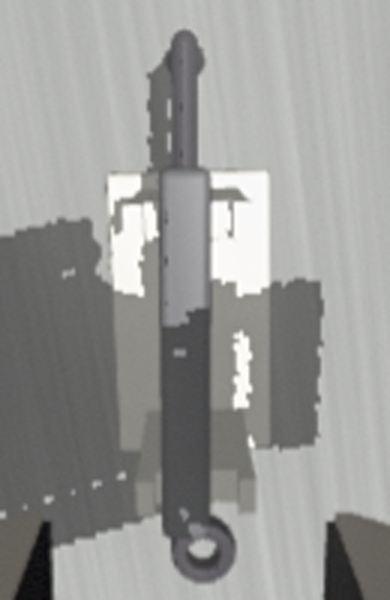

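```bash
python3 - <<'E'
from h import *
c=cam('wrist')
a=plane(c,282,126.7,.101);b=plane(c,281.8,247.7,.101)
print(a.round(4),b.round(4),np.linalg.norm(a-b),(a+b)/2,np.degrees(np.arctan2(*(a-b)[[1,0]])))
E
python3 go.py .656 .171 .12 -8.7
```

```text
[0.6655 0.2323 0.101 ] [0.6473 0.1172 0.101 ] 0.11648567952598911 [0.65641124 0.17472769 0.101     ] 81.02201488780436
pos [655.9 169.1 243.5] jaw -8.8 q [ 0.18  0.33  1.22 -0.    1.59  0.33] F [ 0.6 -0.8 -0.5] open 49.7 t 29.6
shift now (mm) [ -1.9 123.5  -0.2] shift after turn [ -1.9 123.5  -0.2] turn [ 0.    -0.002  0.   ]
```

```bash

python3 -m inch '[[[-4,40,-0.2,0,0,0],[0,40,0,0,0,0],[0,30,0,0,0,0],[0,20,0,0,0,0],[0,16,0,0,0,0],[0,11,0,0,0,0],[0,4.5,0,0,0,0],[0,0,0,0,0,0]]]' 
python3 go.py .656 .173 .082 -8.7
python3 - <<'E'
from h import *
c=cam('wrist','w13.png')
E
```

```text
t: 30.58
tool_pos: [0.6566, 0.1731, 0.0825]
orientation: [-1.133, 1.32, -1.32]
force: [-0.1, -0.0, 0.2]
opening: 0.0502
pos [656.6 173.1  82.5] jaw -8.7 q [0.18 0.44 1.39 0.   1.31 0.33] F [-0.1 -0.   0.2] open 50.2 t 30.6
shift now (mm) [ 0.2  0.5 -0.6] shift after turn [ 0.2  0.5 -0.6] turn [-0.001 -0.    -0.   ]
```

View pics/w13.png

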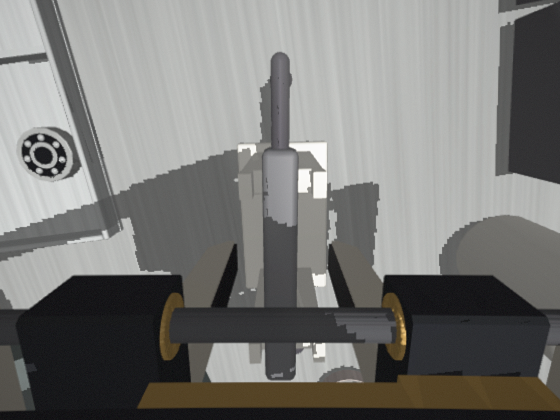

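The handle is centred between the open fingers at (281,270). Gripping and lifting a little.

```bash

python3 -m inch '[[[0,0,0,0,0,0],[0,0,0,0,0,0],[0,0,0,0,0,0],[0,0,0,0,0,0],[0,0,0,0,0,0],[0,0,0,0,0,0],[0,0,0,0,0,0],[0,0,0,0,0,0]]]' 10 45
python3 go.py .656 .173 .082 -8.7
python3 -m inch '[[[0,-10,0,0,0,0],[0,-30,0,0,0,0],[0,-40,0,0,0,0],[0,-40,0,0,0,0],[0,0,0,0,0,0],[0,0,0,0,0,0]]]' 
python3 go.py .649 -.297 .202 -8.7
python3 - <<'E'
from h import *
c=cam('wrist','w14.png')
s=cam('scene'); cv2.imwrite('pics/s14.png',cv2.resize(s['image'][100:290,280:480],None,fx=3,fy=3))
E
```

```text
t: 31.62
tool_pos: [0.6564, 0.1731, 0.0822]
orientation: [-1.133, 1.32, -1.32]
force: [-0.2, -0.1, 2.4]
opening: 0.0154
pos [656.4 173.1  82.2] jaw -8.7 q [0.18 0.44 1.39 0.   1.31 0.33] F [-0.2 -0.1  2.4] open 15.4 t 31.6
shift now (mm) [ 0.2  0.2 -0.3] shift after turn [ 0.2  0.2 -0.3] turn [-0. -0. -0.]
t: 32.38
tool_pos: [0.6561, 0.173, 0.2016]
orientation: [-1.134, 1.321, -1.32]
force: [-0.3, 0.4, -1.7]
opening: 0.0157
pos [656.1 173.  201.6] jaw -8.7 q [0.18 0.35 1.27 0.   1.51 0.33] F [-0.3  0.4 -1.7] open 15.7 t 32.4
shift now (mm) [ 4.657e+02 -4.000e-01  6.420e+01] shift after turn [ 4.657e+02 -4.000e-01  6.410e+01] turn [ 0.001 -0.     0.   ]
```

View pics/w14.png

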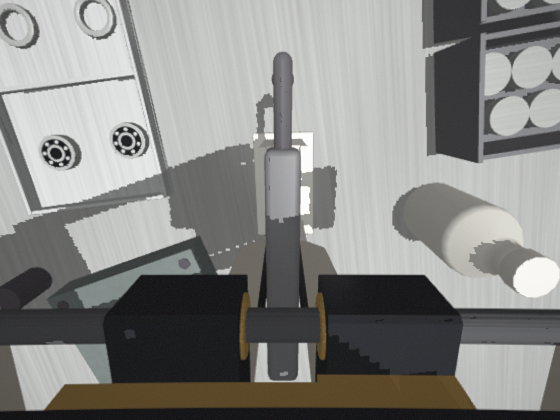

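View pics/s14.png

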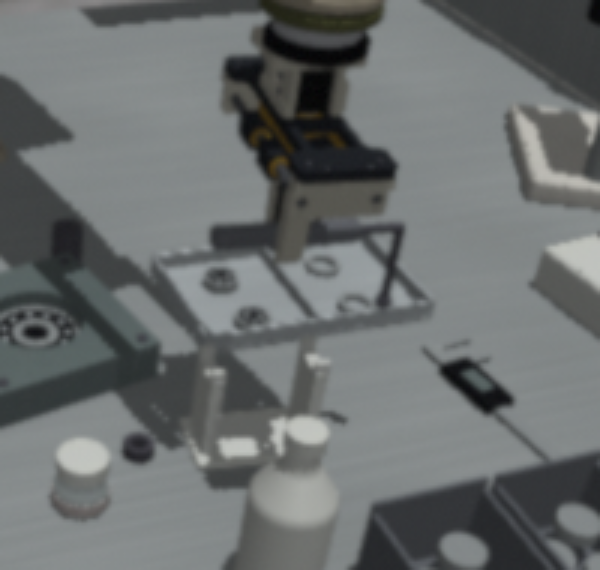

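The dauber is held level: handle end at (283,150) in the wrist view, ball at (384,302) in the scene crop. Next I'll locate the tip relative to the tool.

```bash
python3 - <<'E'
from h import *
c=cam('scene'); print(plane(c,408,200.7,.1414).round(4))
w=cam('wrist'); p=plane(w,282.5,149.5,.2205-.0); print('handle end',p.round(4))
u=np.array([.1513,.9885]); T=np.array([.6561,.173]); print('nominal tip',T+.095*u,'hand end nominal',T+.06*u)
q=plane(w,283,60,.2165); print('rod bend',q.round(4),np.dot(q[:2]-T,u))
t=cam('top'); cv2.imwrite('pics/z7.png',cv2.resize(t['image'][145:205,325:385],None,fx=9,fy=9,interpolation=cv2.INTER_CUBIC))
E
```

```text
[0.6741 0.2656 0.1414]
handle end [0.6647 0.233  0.2205]
nominal tip [0.6704735 0.2669075] hand end nominal [0.665178 0.23231 ]
rod bend [0.6702 0.2673 0.2165] 0.09533180239252657
```

View pics/z7.png

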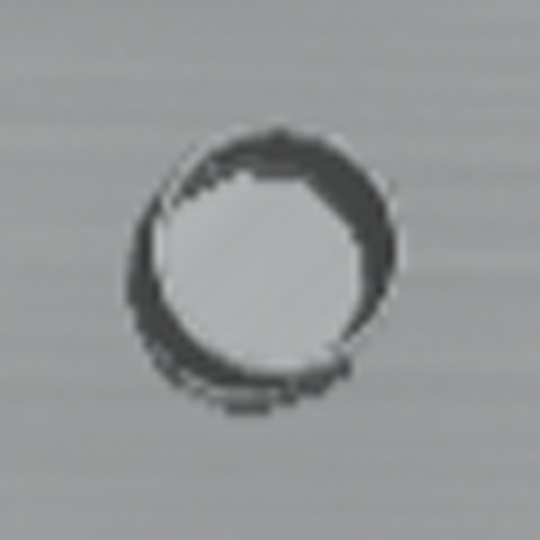

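```bash
python3 - <<'E'
from h import *
t=cam('top'); print(plane(t,355.2,173.1,.045).round(4),plane(t,353.7,175.5,.005).round(4))
E
python3 go.py .6516 -.300 .202 -8.7
python3 -m inch '[[[50,0,7,0,0,0],[50,0,7,0,0,0],[50,0,7,0,0,0],[50,0,7,0,0,0],[50,0,7,0,0,0],[50,0,7,0,0,0],[50,0,7,0,0,0],[50,0,7,0,0,0]]]' 
python3 -m inch '[[[35,0,6,0,0,0],[34,0,5,0,0,0],[0,0,0,0,0,0],[0,0,0,0,0,0]]]' 
python3 go.py .6516 -.300 .202 -8.7
python3 - <<'E'
from h import *
c=cam('wrist','w15.png'); c=cam('top','t15.png');s=cam('scene','s15.png')
E
```

```text
[ 0.6661 -0.2064  0.045 ] [ 0.6671 -0.2108  0.005 ]
pos [655.7 172.9 200.7] jaw -8.7 q [ 0.18  0.35  1.27 -0.    1.51  0.33] F [ 0.5  0.  -0.8] open 15.6 t 32.7
shift now (mm) [468.1  -1.1  67.5] shift after turn [468.1  -1.3  67.5] turn [ 0.002 -0.     0.001]
t: 33.67
tool_pos: [0.6508, -0.2324, 0.2016]
orientation: [-1.134, 1.321, -1.32]
force: [0.5, -0.3, -0.7]
opening: 0.0156
t: 34.17
tool_pos: [0.6514, -0.3002, 0.2015]
orientation: [-1.133, 1.321, -1.319]
force: [0.0, 0.5, -0.8]
opening: 0.0157
pos [ 651.4 -300.2  201.5] jaw -8.7 q [-0.5   0.46  1.14  0.    1.54 -0.35] F [ 0.   0.5 -0.8] open 15.7 t 34.2
shift now (mm) [-0.2 -0.5  0.1] shift after turn [-0.2 -0.5  0.1] turn [ 0.001 -0.    -0.001]
```

View pics/w15.png

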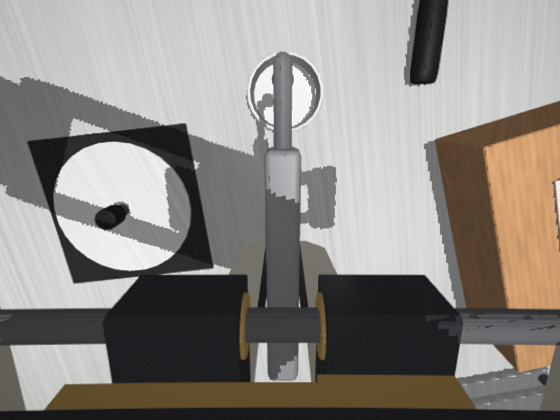

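View pics/s15.png

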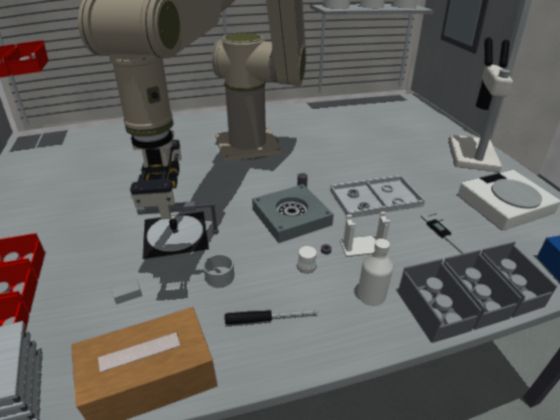

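```bash
python3 - <<'E'
from h import *
c=cam('wrist'); print(plane(c,285.5,91.5,.045).round(4), plane(c,248,91,.045).round(4),plane(c,323,91,.045).round(4))
p=np.array([.6514,-.3002])+.095*np.array([.1513,.9885]); print('tip',p, proj(c,[*p,.134]))
E
```

```text
[ 0.6689 -0.2065  0.045 ] [ 0.6353 -0.201   0.045 ] [ 0.7027 -0.2112  0.045 ]
tip [ 0.6657735 -0.2062925] [281.88868732  83.00721612]
```

The pot centre comes to (0.667,-0.2065) from two views and the tip is within 2 mm of it. Dipping: lower 110 mm so the tip sits at about z = 0.025.

```bash

python3 -m inch '[[[0,25,1.5,0,0,0],[0,25,0,0,0,0],[0,20,0,0,0,0],[0,15,0,0,0,0],[0,12,0,0,0,0],[0,8,0,0,0,0],[0,5,0,0,0,0],[0,0,0,0,0,0]]]' 
python3 -m inch '[[[0,0,0,0,0,0],[0,0,0,0,0,0],[0,0,0,0,0,0]]]'
python3 - <<'E'
from h import *
c=cam('wrist','w16.png'); s=cam('scene'); cv2.imwrite('pics/s16.png',cv2.resize(s['image'][190:300,140:290],None,fx=4,fy=4,interpolation=cv2.INTER_CUBIC))
E
python3 go.py .6531 -.300 .202 -8.7
```

```text
t: 35.38
tool_pos: [0.653, -0.301, 0.0921]
orientation: [-1.133, 1.32, -1.32]
force: [-0.2, -0.1, -0.3]
opening: 0.0156
t: 35.75
tool_pos: [0.6532, -0.301, 0.0925]
orientation: [-1.133, 1.32, -1.321]
force: [-0.3, -0.1, -1.1]
opening: 0.0158
pos [ 653.1 -301.    92.3] jaw -8.7 q [-0.5   0.54  1.24  0.    1.36 -0.35] F [ 0.2 -0.3 -0.3] open 15.9 t 35.9
shift now (mm) [-9.000e-01 -1.097e+02 -1.000e-01] shift after turn [-9.000e-01 -1.097e+02 -1.000e-01] turn [-0. -0.  0.]
```

View pics/w16.png

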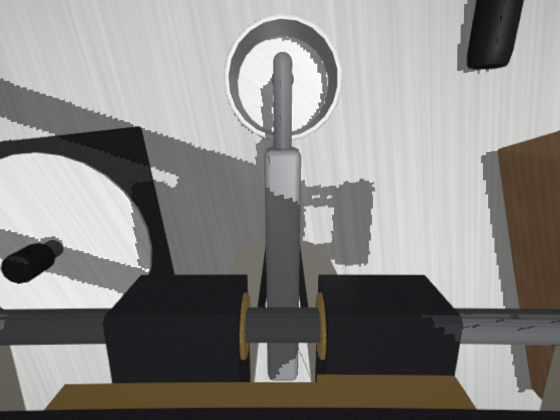

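View pics/s16.png

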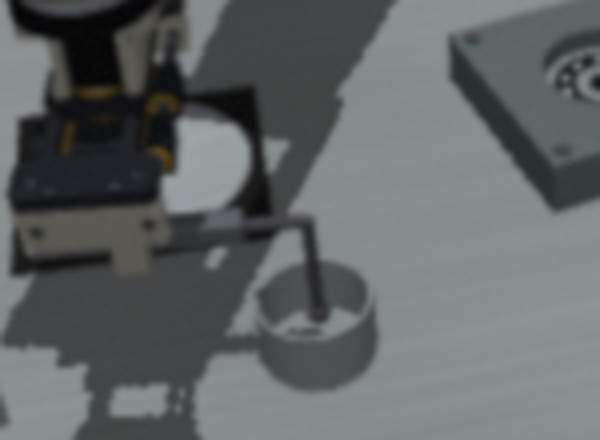

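The ball is in the pot, about in the middle of the mouth, at scene crop (318,315). I'll go 2 mm deeper, then out and over to the race.

```bash

python3 -m inch '[[[0,2,0,0,0,0],[0,0,0,0,0,0],[0,0,0,0,0,0],[0,-20,0,0,0,0],[0,-30,0,0,0,0],[0,-40,0,0,0,0],[0,0,0,0,0,0],[0,0,0,0,0,0]]]' 
python3 go.py .4658 -.0982 .18 -8.7
```

```text
t: 36.85
tool_pos: [0.6533, -0.301, 0.181]
orientation: [-1.133, 1.319, -1.321]
force: [0.6, 0.2, -1.3]
opening: 0.0154
pos [ 653.3 -301.   181. ] jaw -8.7 q [-0.5   0.47  1.16  0.    1.51 -0.35] F [ 0.6  0.2 -1.3] open 15.4 t 36.9
shift now (mm) [-172.1    0.7 -216. ] shift after turn [-172.1    1.  -216. ] turn [-0.001 -0.     0.   ]
```

```bash

python3 -m inch '[[[-24,0,-31,0,0,0],[-25,0,-31,0,0,0],[-25,0,-31,0,0,0],[-25,0,-31,0,0,0],[-25,0,-31,0,0,0],[-24,0,-31,0,0,0],[-24,0,-30,0,0,0],[0,0,0,0,0,0]]]' 
python3 -m inch '[[[0,30,0,0,0,0],[0,15,0,0,0,0],[0,0,0,0,0,0],[0,0,0,0,0,0]]]' 
python3 go.py .4658 -.0982 .11 -8.7
python3 - <<'E'
from h import *
c=cam('wrist','w17.png'); s=cam('scene'); cv2.imwrite('pics/s17.png',cv2.resize(s['image'][160:260,200:360],None,fx=4.5,fy=4.5,interpolation=cv2.INTER_CUBIC))
E
```

```text
t: 37.85
tool_pos: [0.4635, -0.0964, 0.1786]
orientation: [-1.136, 1.322, -1.317]
force: [-1.1, 0.8, -0.3]
opening: 0.016
t: 38.35
tool_pos: [0.466, -0.0985, 0.1356]
orientation: [-1.133, 1.32, -1.321]
force: [-0.5, -0.7, -0.8]
opening: 0.0154
pos [466.  -98.5 135.6] jaw -8.7 q [-0.32 -0.15  1.93 -0.    1.36 -0.16] F [-0.5 -0.7 -0.8] open 15.4 t 38.4
shift now (mm) [-0.3 25.6 -0.3] shift after turn [-0.3 25.6 -0.2] turn [-0. -0.  0.]
```

View pics/w17.png

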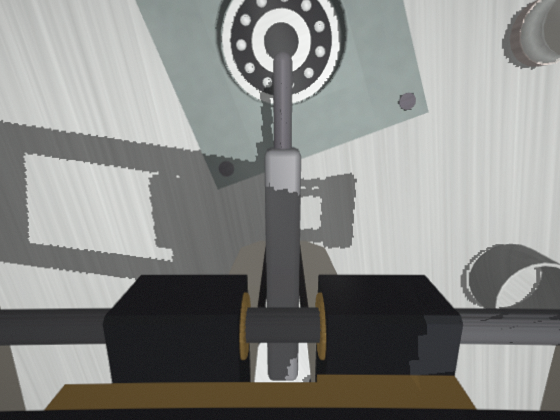

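View pics/s17.png

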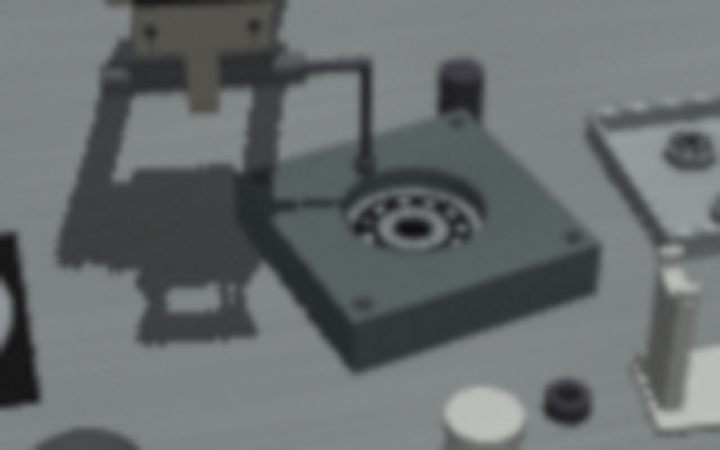

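```bash
python3 - <<'E'
from h import *
c=cam('wrist')
p=np.array([.466,-.0985])+.095*np.array([.1513,.9885]); print('tip',p, proj(c,[*p,.022]),'centre',plane(c,281,39,.022),plane(c,281,102,.03),plane(c,344,39,.03),plane(c,218,39,.03))
E
```

```text
tip [ 0.4803735 -0.0045925] [281.52613306  87.08128744] centre [0.48513378 0.02886201 0.022     ] [ 0.47825573 -0.01572136  0.03      ] [0.53032189 0.02024988 0.03      ] [0.43950303 0.03414717 0.03      ]
```

The tip should land at wrist pixel (281,87), on the dark ball ring whose centre is near (281,39). I'll lower close, then go down in small steps.

```bash

python3 -m inch '[[[-1.5,15,0,0,0,0],[0,12,0,0,0,0],[0,9,0,0,0,0],[0,5,0,0,0,0],[0,2,0,0,0,0],[0,0,0,0,0,0],[0,0,0,0,0,0]]]' 
python3 -m inch '[[[0,1,0,0,0,0],[0,0,0,0,0,0],[0,0,0,0,0,0]]]' 
python3 -m inch '[[[0,1,0,0,0,0],[0,0,0,0,0,0],[0,0,0,0,0,0]]]' 
```

```text
t: 39.38
tool_pos: [0.4661, -0.0968, 0.0926]
orientation: [-1.133, 1.32, -1.321]
force: [-0.4, -0.5, -0.3]
opening: 0.016
t: 39.75
tool_pos: [0.4658, -0.0967, 0.0912]
orientation: [-1.133, 1.32, -1.32]
force: [0.8, -0.3, -0.9]
opening: 0.0156
t: 40.12
tool_pos: [0.4658, -0.0967, 0.0901]
orientation: [-1.134, 1.32, -1.32]
force: [0.6, 0.1, -0.1]
opening: 0.0157
```

```bash

python3 -m inch '[[[0,0.5,0,0,0,0],[0,0,0,0,0,0],[0,0,0,0,0,0]]]' 
python3 -m inch '[[[0,0.5,0,0,0,0],[0,0,0,0,0,0],[0,0,0,0,0,0]]]'
python3 - <<'E'
from h import *
c=cam('wrist','w18.png'); f=[monitor.read_state()['force'] for _ in range(3)]; print(f)
s=cam('scene'); cv2.imwrite('pics/s18.png',cv2.resize(s['image'][180:240,250:330],None,fx=9,fy=9,interpolation=cv2.INTER_CUBIC))
E
```

```text
t: 40.5
tool_pos: [0.4658, -0.0967, 0.0896]
orientation: [-1.133, 1.32, -1.32]
force: [0.3, -1.2, -0.6]
opening: 0.0154
t: 40.88
tool_pos: [0.4658, -0.0967, 0.0891]
orientation: [-1.133, 1.32, -1.32]
force: [-0.9, -0.6, -0.8]
opening: 0.0156
[array([-0.19884623,  0.14860721, -0.66993742]), array([-0.19884623,  0.14860721, -0.66993742]), array([-0.19884623,  0.14860721, -0.66993742])]
```

View pics/s18.png

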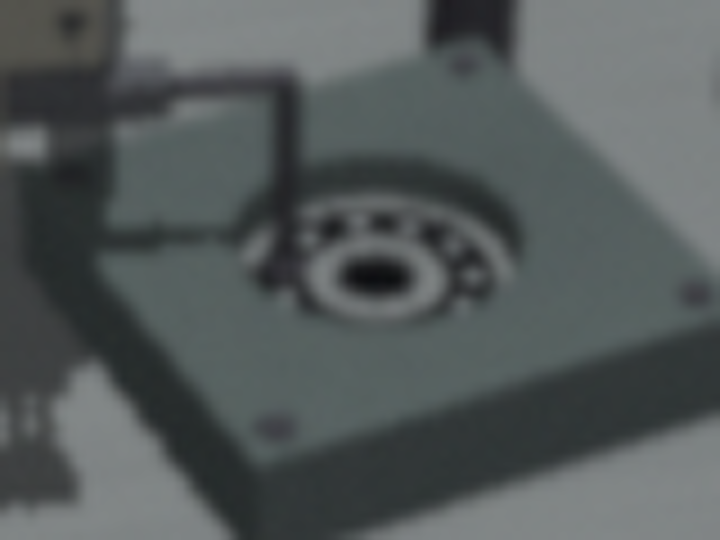

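View pics/w18.png

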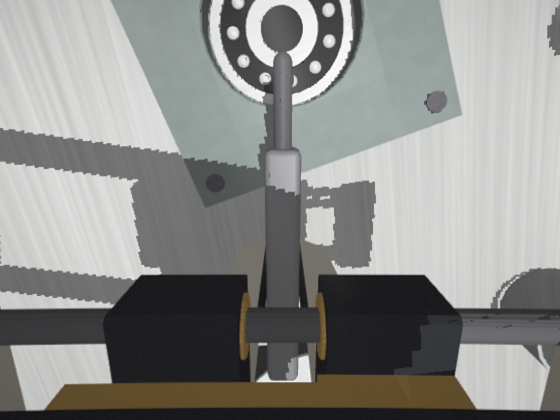

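The ball is over the ball ring (scene crop 285,275), but the force doesn't yet show contact. I'll keep going in 0.5 mm steps.

```bash

for i in 1; do python3 -m inch '[[[0,0.5,0,0,0,0],[0,0,0,0,0,0],[0,0,0,0,0,0]]]' | grep -E 'pos|force'
python3 -m inch '[[[0,0.5,0,0,0,0],[0,0,0,0,0,0],[0,0,0,0,0,0]]]' | grep -E 'pos|force'; done
```

```text
tool_pos: [0.4659, -0.0968, 0.0887]
force: [0.6, -1.2, -0.0]
tool_pos: [0.466, -0.0968, 0.0883]
force: [0.2, -2.0, 2.3]
```

```bash

python3 -m inch '[[[0,0,0,0,0,0],[0,0,0,0,0,0]]]' | grep -E 'pos|force'
python3 -m inch '[[[0,0.3,0,0,0,0],[0,0,0,0,0,0],[0,0,0,0,0,0]]]' | grep -E 'pos|force'
python3 -m inch '[[[0,0,0,0,0,0],[0,0,0,0,0,0]]]' | grep -E 'pos|force'
```

```text
tool_pos: [0.4659, -0.0968, 0.0883]
force: [-0.6, -1.6, 2.6]
tool_pos: [0.4659, -0.0968, 0.088]
force: [-0.4, -3.4, 4.2]
tool_pos: [0.4659, -0.0968, 0.0879]
force: [-0.8, -3.7, 4.0]
```

The contact force is about 4–5 N, a light touch. Lifting and taking the dauber back to the stand.

```bash

python3 -m inch '[[[0,-15,0,0,0,0],[0,-35,0,0,0,0],[0,-40,0,0,0,0],[0,-22,0,0,0,0],[0,0,0,0,0,0],[0,0,0,0,0,0]]]' 
python3 go.py .6564 .1731 .2 -8.7
```

```text
t: 43.35
tool_pos: [0.4651, -0.0963, 0.1987]
orientation: [-1.134, 1.322, -1.319]
force: [0.3, 1.5, -1.5]
opening: 0.0159
pos [465.1 -96.3 198.7] jaw -8.7 q [-0.31 -0.2   1.86  0.    1.48 -0.16] F [ 0.3  1.5 -1.5] open 15.9 t 43.4
shift now (mm) [-295.2   -1.4  148.3] shift after turn [-295.2   -1.3  148.3] turn [ 0.002  0.    -0.001]
```

```bash

python3 -m inch '[[[-37,0,18,0,0,0],[-37,0,18,0,0,0],[-37,0,18,0,0,0],[-37,0,19,0,0,0],[-37,0,19,0,0,0],[-37,0,19,0,0,0],[-37,0,19,0,0,0],[-36,0,18.3,0,0,0]]]' 
python3 -m inch '[[[0,0,0,0,0,0],[0,0,0,0,0,0],[0,0,0,0,0,0]]]' 
python3 go.py .6564 .1731 .2 -8.7
python3 - <<'E'
from h import *
c=cam('wrist','w19.png'); s=cam('scene'); cv2.imwrite('pics/s19.png',cv2.resize(s['image'][100:290,280:480],None,fx=3,fy=3))
E
```

```text
t: 44.35
tool_pos: [0.6566, 0.1736, 0.1972]
orientation: [-1.137, 1.322, -1.319]
force: [0.6, 0.7, -0.9]
opening: 0.0155
t: 44.72
tool_pos: [0.6565, 0.1715, 0.1993]
orientation: [-1.134, 1.321, -1.321]
force: [0.2, -0.6, -0.5]
opening: 0.0155
pos [656.5 171.5 199.3] jaw -8.8 q [ 0.18  0.36  1.28 -0.    1.51  0.33] F [ 0.2 -0.6 -0.5] open 15.5 t 44.7
shift now (mm) [-1.6 -0.7 -0.3] shift after turn [-1.6 -0.7 -0.3] turn [ 0.001 -0.001  0.001]
```

View pics/w19.png

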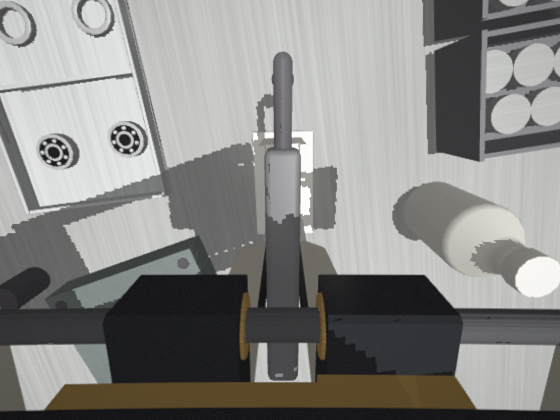

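View pics/s19.png

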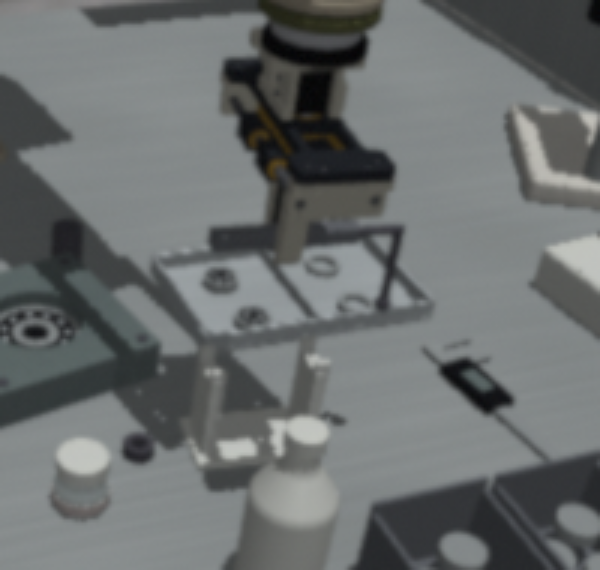

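The dauber sits in the hand as it did when picked up. Lowering it onto the stand at the same pose.

```bash

python3 -m inch '[[[-1.6,30,-0.3,0,0,0],[0,35,0,0,0,0],[0,25,0,0,0,0],[0,15,0,0,0,0],[0,7,0,0,0,0],[0,3,0,0,0,0],[0,0,0,0,0,0],[0,0,0,0,0,0]]]' 
python3 go.py .6564 .1731 .0822 -8.7
```

```text
t: 45.82
tool_pos: [0.6576, 0.1742, 0.0859]
orientation: [-1.132, 1.319, -1.321]
force: [0.8, -0.7, -0.8]
opening: 0.0154
pos [657.6 174.2  85.9] jaw -8.7 q [0.18 0.44 1.38 0.   1.32 0.34] F [ 0.8 -0.7 -0.8] open 15.4 t 45.8
shift now (mm) [ 1.3  3.7 -1. ] shift after turn [ 1.3  3.7 -1. ] turn [-0.001 -0.    -0.001]
```

```bash

python3 -m inch '[[[1,1.5,-1,0,0,0],[0,1.2,0,0,0,0],[0,0,0,0,0,0],[0,0,0,0,0,0]]]' 
python3 go.py .6564 .1731 .0822 -8.7
```

```text
t: 46.32
tool_pos: [0.6559, 0.1732, 0.0822]
orientation: [-1.133, 1.32, -1.32]
force: [0.2, 0.2, 0.6]
opening: 0.0154
pos [655.9 173.2  82.2] jaw -8.7 q [ 0.18  0.44  1.39 -0.    1.31  0.33] F [0.2 0.2 0.6] open 15.4 t 46.3
shift now (mm) [0.1 0.  0.5] shift after turn [0.1 0.  0.5] turn [-0. -0.  0.]
```

```bash

python3 -m inch '[[[0,0,0,0,0,0],[0,0,0,0,0,0],[0,0,0,0,0,0],[0,0,0,0,0,0]]]' 45
python3 -m inch '[[[0,-25,0,0,0,0],[0,-40,0,0,0,0],[0,-50,0,0,0,0],[0,-50,0,0,0,0],[0,0,0,0,0,0],[0,0,0,0,0,0]]]' 
python3 - <<'E'
from h import *
c=cam('wrist'); cv2.imwrite('pics/w20.png',c['image']); s=cam('scene'); cv2.imwrite('pics/s20.png',cv2.resize(s['image'][160:290,280:480],None,fx=4,fy=4)); cam('top','t20.png')
E
python3 go.py .475 -.3 .243 -90
```

```text
t: 46.82
tool_pos: [0.6559, 0.1733, 0.0821]
orientation: [-1.133, 1.32, -1.32]
force: [-0.5, -0.2, 0.9]
opening: 0.0438
t: 47.58
tool_pos: [0.6558, 0.1733, 0.2469]
orientation: [-1.133, 1.32, -1.32]
force: [-0.1, 0.3, -0.9]
opening: 0.0449
pos [654.9 173.1 244.8] jaw -8.7 q [0.18 0.34 1.22 0.   1.59 0.33] F [ 0.5 -0.4  0.3] open 45.1 t 47.7
shift now (mm) [ 494.9    2.7 -106.2] shift after turn [179.9   1.8 473.1] turn [0.002 1.419 0.003]
```

View pics/w20.png

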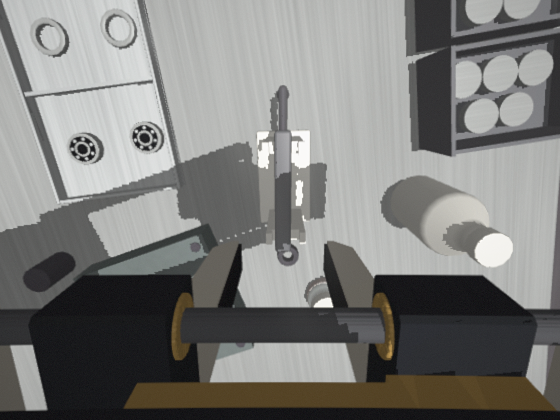

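View pics/s20.png

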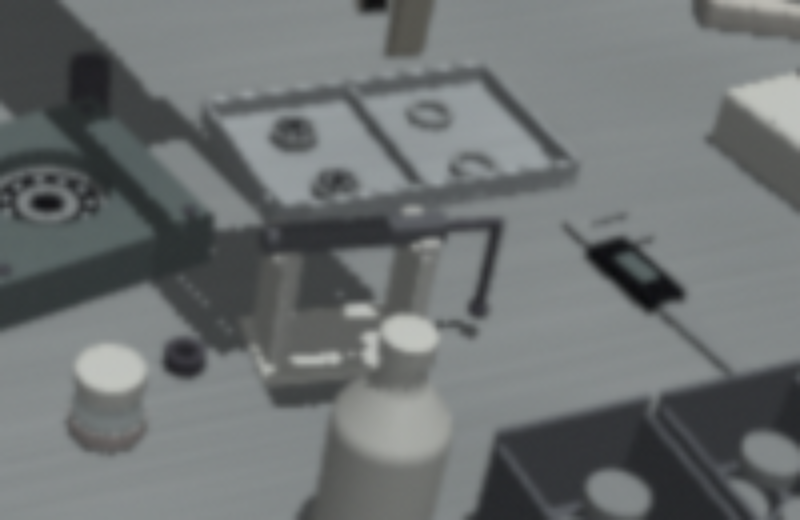

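View pics/t20.png

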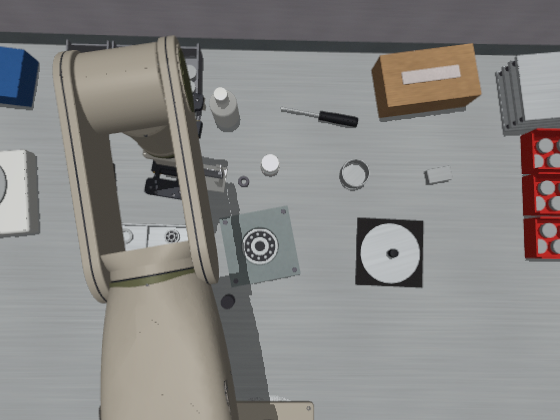

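The dauber lies in its stand as before, and the cover is still on the mat at (390,253). Going to fetch it.

```bash

python3 -m inch '[[[50,0,-10.6,0,0,0],[50,0,-10.6,0,0,0],[50,0,-10.6,0,0,0],[50,0,-10.6,0,0,0],[50,0,-10.6,0,0,0],[50,0,-10.6,0,0,0],[50,0,-10.6,0,0,0],[50,0,-10.6,0,0,0]]]' 55
python3 -m inch '[[[48,0,-10.6,0,0,0],[47,0,-10.6,0,0,0],[0,0,0,0,0.178,0],[0,0,0,0,0.178,0],[0,0,0,0,0.178,0],[0,0,0,0,0.178,0],[0,0,0,0,0.178,0],[0,0,0,0,0.178,0]]]'
python3 -m inch '[[[0,0,0,0,0.178,0],[0,0,0,0,0.173,0],[0,0,0,0,0,0],[0,0,0,0,0,0]]]'
python3 go.py .4714 -.3007 .1 -90
python3 - <<'E'
from h import *
c=cam('wrist','w21.png'); print(proj(c,[.4714,-.3007,.045]))
E
```

```text
t: 48.72
tool_pos: [0.5101, -0.2104, 0.2457]
orientation: [-1.134, 1.322, -1.319]
force: [0.5, -0.8, -0.8]
opening: 0.055
t: 49.72
tool_pos: [0.4756, -0.2995, 0.2455]
orientation: [-0.356, 2.037, -2.033]
force: [0.5, -0.3, 0.7]
opening: 0.0553
t: 50.22
tool_pos: [0.4759, -0.2998, 0.2464]
orientation: [-0.005, 2.221, -2.219]
force: [0.2, 0.3, -0.2]
opening: 0.0554
pos [ 475.9 -299.8  246.4] jaw -89.8 q [-0.65  0.02  1.57  0.    1.55  0.91] F [ 0.2  0.3 -0.2] open 55.4 t 50.2
shift now (mm) [  4.3 146.4   1. ] shift after turn [  4.5 146.4   0.9] turn [0.001 0.004 0.001]
[283.17978428 187.43132753]
```

View pics/w21.png

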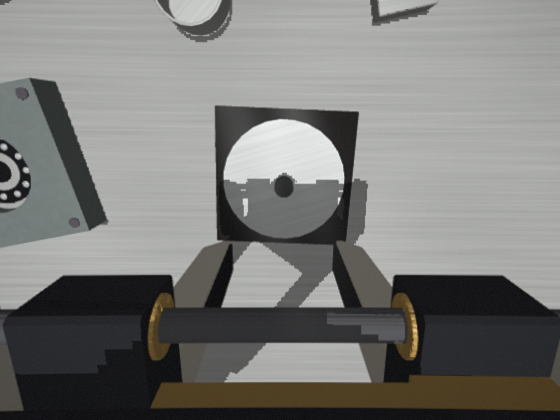

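The cover hasn't moved: knob at (284,187), as predicted. Lowering to grip it.

```bash

python3 -m inch '[[[4.5,50,1,0,0.004,0],[0,55,0,0,0,0],[0,50,0,0,0,0],[0,30,0,0,0,0],[0,20,0,0,0,0],[0,12,0,0,0,0],[0,0,0,0,0,0],[0,0,0,0,0,0]]]' 
python3 go.py .4714 -.3007 .0245 -90
```

```text
t: 51.28
tool_pos: [0.4726, -0.3017, 0.0316]
orientation: [-0.006, -2.219, 2.222]
force: [-1.1, -0.1, 0.7]
opening: 0.0552
pos [ 472.6 -301.7   31.6] jaw -90.2 q [-0.66  0.21  1.78 -0.    1.16  0.92] F [-1.1 -0.1  0.7] open 55.2 t 51.3
shift now (mm) [ 1.2  7.1 -1. ] shift after turn [ 1.2  7.1 -1. ] turn [-0.001 -0.004 -0.002]
```

```bash

python3 -m inch '[[[0,4,0,0,-0.004,0],[0,2.5,0,0,0,0],[0,0,0,0,0,0],[0,0,0,0,0,0]]]'
python3 go.py .4714 -.3007 .0245 -90
python3 -m inch '[[[0,0,0,0,0,0],[0,0,0,0,0,0],[0,0,0,0,0,0],[0,0,0,0,0,0],[0,0,0,0,0,0],[0,0,0,0,0,0],[0,0,0,0,0,0],[0,0,0,0,0,0]]]' 15 35
python3 - <<'E'
from h import *
c=cam('wrist','w22.png')
E
python3 go.py .4847 .026 .17 -90
```

```text
t: 51.78
tool_pos: [0.4716, -0.301, 0.0237]
orientation: [-0.0, -2.221, 2.221]
force: [0.9, -0.1, -0.6]
opening: 0.0551
pos [ 471.6 -301.    23.7] jaw -90.0 q [-0.66  0.22  1.78  0.    1.14  0.91] F [ 0.9 -0.1 -0.6] open 55.1 t 51.8
shift now (mm) [ 0.2 -0.8 -0.3] shift after turn [ 0.2 -0.8 -0.3] turn [-0. -0. -0.]
t: 52.78
tool_pos: [0.4717, -0.301, 0.0237]
orientation: [-0.0, -2.221, 2.221]
force: [-0.1, 0.5, 0.4]
opening: 0.0217
pos [ 471.6 -301.    23.6] jaw -90.0 q [-0.66  0.22  1.78  0.    1.14  0.91] F [0.2 0.8 1.4] open 21.7 t 52.8
shift now (mm) [ -13.  -146.4 -327. ] shift after turn [ -13.1 -146.4 -327. ] turn [ 0. -0.  0.]
```

View pics/w22.png

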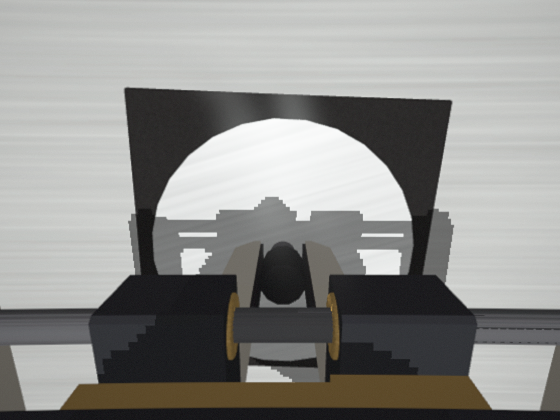

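```bash

python3 -m inch '[[[0,-10,0,0,0,0],[0,-25,0,0,0,0],[0,-40,0,0,0,0],[0,-40,0,0,0,0],[0,-30,0,0,0,0],[0,0,0,0,0,0],[0,0,0,0,0,0]]]' 
python3 -m inch '[[[-1.7,0,-41,0,0,0],[-1.7,0,-41,0,0,0],[-1.7,0,-41,0,0,0],[-1.7,0,-41,0,0,0],[-1.7,0,-41,0,0,0],[-1.7,0,-41,0,0,0],[-1.7,0,-41,0,0,0],[-1.7,0,-40,0,0,0]]]' 
python3 -m inch '[[[0,30,0,0,0,0],[0,25,0,0,0,0],[0,15,0,0,0,0],[0,10,0,0,0,0],[0,0,0,0,0,0],[0,0,0,0,0,0]]]' 
python3 go.py .4851 .0263 .0615 -90
python3 - <<'E'
from h import *
cam('wrist','w23.png')
E
```

```text
t: 53.7
tool_pos: [0.4709, -0.3004, 0.167]
orientation: [0.002, -2.222, 2.219]
force: [-0.2, 0.2, -5.2]
opening: 0.0211
t: 54.7
tool_pos: [0.4837, 0.0274, 0.1661]
orientation: [0.004, -2.22, 2.219]
force: [1.6, -0.8, -4.3]
opening: 0.0215
t: 55.45
tool_pos: [0.486, 0.0258, 0.0895]
orientation: [0.002, 2.221, -2.221]
force: [0.1, -0.0, -4.5]
opening: 0.0213
pos [486.   25.8  89.5] jaw -90.0 q [-0.05 -0.07  1.95  0.    1.26  1.52] F [ 0.1 -0.  -4.5] open 21.3 t 55.5
shift now (mm) [ 0.9 28.  -0.5] shift after turn [ 0.9 28.  -0.5] turn [-0.    -0.    -0.001]
```

View pics/w23.png

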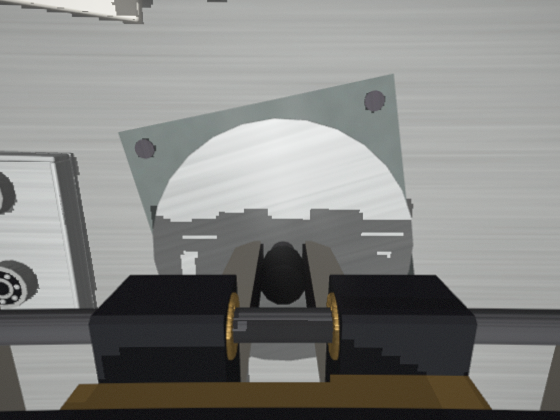

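The cover hangs level over the housing with even margins. Lowering onto it.

```bash

python3 -m inch '[[[0.3,12,-0.3,0,0,0],[0,8,0,0,0,0],[0,4,0,0,0,0],[0,2,0,0,0,0],[0,0,0,0,0,0],[0,0,0,0,0,0]]]' 
python3 go.py .4851 .0263 .0612 -90
```

```text
t: 56.25
tool_pos: [0.4853, 0.0263, 0.0629]
orientation: [0.001, 2.221, -2.221]
force: [-0.7, 0.4, -4.9]
opening: 0.0213
pos [485.3  26.3  62.9] jaw -90.0 q [-0.05 -0.03  1.97  0.    1.21  1.52] F [-0.7  0.4 -4.9] open 21.3 t 56.2
shift now (mm) [0.2 1.7 0. ] shift after turn [0.2 1.7 0. ] turn [ 0.    -0.    -0.001]
```

```bash

python3 -m inch '[[[0,1.3,0,0,0,0],[0,0.5,0,0,0,0],[0,0,0,0,0,0],[0,0,0,0,0,0]]]' 
python3 -m inch '[[[0,0.4,0,0,0,0],[0,0,0,0,0,0],[0,0,0,0,0,0]]]' 
```

```text
t: 56.75
tool_pos: [0.485, 0.0263, 0.0608]
orientation: [-0.0, -2.221, 2.221]
force: [-0.4, -0.1, -4.8]
opening: 0.0211
t: 57.12
tool_pos: [0.4851, 0.0263, 0.0606]
orientation: [-0.0, -2.221, 2.221]
force: [-0.6, -0.7, -1.4]
opening: 0.0216
```

Contact has started (load down from -4.8 to -1.4 N). Releasing and backing off.

```bash

python3 -m inch '[[[0,0.2,0,0,0,0],[0,0,0,0,0,0]]]' | grep force
python3 -m inch '[[[0,0,0,0,0,0],[0,0,0,0,0,0],[0,0,0,0,0,0],[0,0,0,0,0,0]]]' 50
python3 -m inch '[[[0,-25,0,0,0,0],[0,-40,0,0,0,0],[0,-55,0,0,0,0],[0,-55,0,0,0,0],[0,-20,0,0,0,0],[0,0,0,0,0,0],[0,0,0,0,0,0]]]' 
python3 - <<'E'
from h import *
c=cam('wrist','w24.png')
pts=[(0,0)]
print(proj(c,[.4847,.026,.044]))
E
python3 go.py .4851 .0263 .0612 -90
```

```text
force: [-3.8, 0.3, 3.4]
t: 57.88
tool_pos: [0.4851, 0.0263, 0.0602]
orientation: [-0.0, -2.221, 2.221]
force: [-0.3, 0.1, 1.1]
opening: 0.0495
t: 58.75
tool_pos: [0.484, 0.0263, 0.2529]
orientation: [0.004, -2.22, 2.219]
force: [-0.1, -0.4, -0.7]
opening: 0.0503
[282.56807215 181.19261997]
pos [483.8  26.4 252.6] jaw -90.0 q [-0.05 -0.19  1.76  0.    1.58  1.52] F [-0.6  0.2  0.3] open 50.2 t 58.8
shift now (mm) [-2.000e+00  1.914e+02  1.000e-01] shift after turn [-1.300e+00  1.914e+02  1.000e-01] turn [ 0.    -0.     0.004]
```

View pics/w24.png

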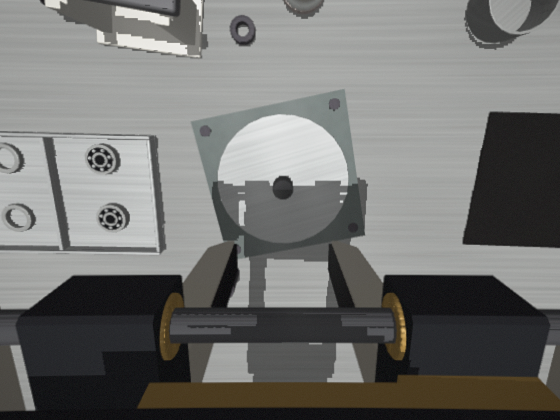

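The cover is back on, knob at (283,187). I'll move clear and check the whole scene.

```bash

python3 -m inch '[[[10,0,45,0,0,0],[10,0,45,0,0,0],[10,0,45,0,0,0],[10,0,45,0,0,0],[10,0,45,0,0,0],[10,0,45,0,0,0],[10,0,45,0,0,0],[0,0,0,0,0,0]]]' 
python3 - <<'E'
from h import *
c=cam('top','t25.png'); s=cam('scene','s25.png'); im=c['image']
cv2.imwrite('pics/z25.png',cv2.resize(im[200:295,210:310],None,fx=6,fy=6,interpolation=cv2.INTER_CUBIC))
hsv=cv2.cvtColor(im,cv2.COLOR_BGR2HSV); g=cv2.cvtColor(im,cv2.COLOR_BGR2GRAY)
roi=np.zeros_like(g); roi[200:292,215:305]=1
m=((g>150)&(roi>0)).astype(np.uint8)
cs,_=cv2.findContours(m,0,2); k=[x for x in cs if cv2.contourArea(x)>2000]
for x in k:
    e=cv2.fitEllipse(x); print('cover px',e); print(plane(c,*e[0],.044).round(4))
print('median housing col',im[280,230],im[214,275],im[310,275])
d=np.abs(im.astype(int)-im[214,275].astype(int)).sum(2)
m2=(((d<25)|(m>0))&(roi>0)).astype(np.uint8); m2=cv2.morphologyEx(m2,cv2.MORPH_CLOSE,np.ones((5,5)))
cs,_=cv2.findContours(m2,0,2); x=max(cs,key=cv2.contourArea); r=cv2.minAreaRect(x); print(r, plane(c,*r[0],.04).round(4))
E
```

```text
t: 59.8
tool_pos: [0.4131, -0.2905, 0.2527]
orientation: [-0.001, -2.22, 2.215]
force: [0.4, 0.2, 0.2]
opening: 0.0503
cover px ((259.5734558105469, 245.87782287597656), (60.65732955932617, 61.71751022338867), 8.697552680969238)
[0.4847 0.0269 0.044 ]
cover px ((259.625732421875, 246.42372131347656), (89.4080810546875, 94.49994659423828), 80.94327545166016)
[0.4834 0.0268 0.044 ]
median housing col [141 140 133] [134 134 125] [153 152 149]
((259.5, 245.5), (91.0, 89.0), 90.0) [0.4856 0.0272 0.04  ]
```

View pics/t25.png

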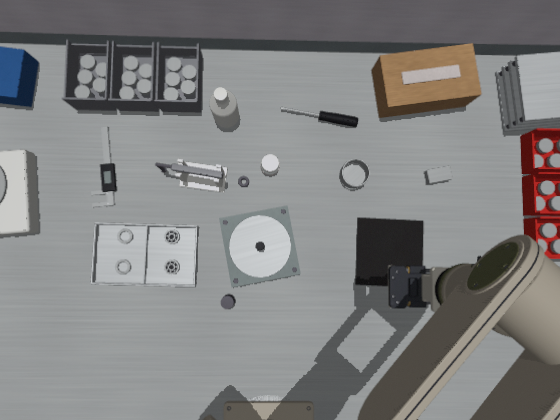

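View pics/z25.png

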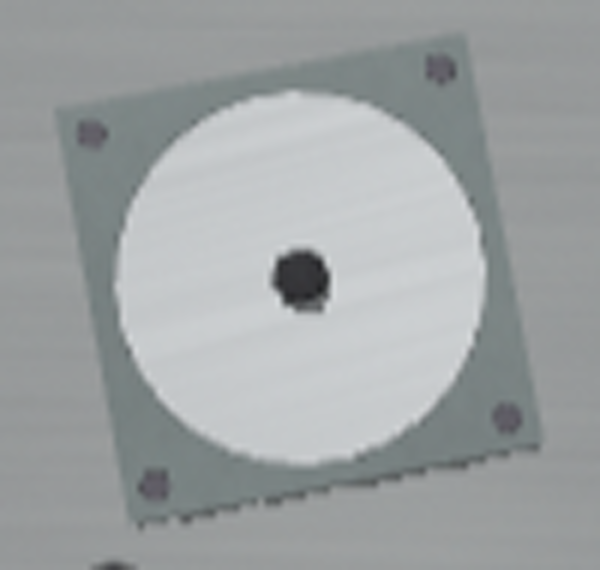

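View pics/s25.png

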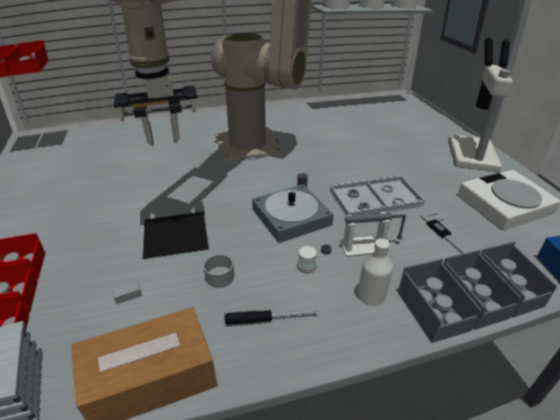

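The cover looks centred. I'll compare it with the picture from before I lifted it.

```bash
python3 - <<'E'
from h import *
c=cam('top')
for f in ('top0.png','t8.png','t25.png'):
    im=cv2.imread('pics/'+f); g=cv2.cvtColor(im,cv2.COLOR_BGR2GRAY)
    m=np.zeros_like(g); m[200:292,215:305]=((g>180))[200:292,215:305]
    cs,_=cv2.findContours(m,0,2); x=max(cs,key=cv2.contourArea); e=cv2.fitEllipse(cv2.convexHull(x)); print(f,e,plane(c,*e[0],.044).round(4))
E
```

```text
top0.png ((258.6781311035156, 245.5313720703125), (60.609737396240234, 61.00527572631836), 51.88431167602539) [0.4855 0.0291 0.044 ]
t8.png ((258.6626281738281, 245.5106658935547), (60.75542449951172, 61.1423454284668), 36.67593002319336) [0.4855 0.0292 0.044 ]
t25.png ((259.5921630859375, 245.67933654785156), (60.89191818237305, 61.16395950317383), 56.22053527832031) [0.4852 0.0269 0.044 ]
```

```bash
python3 - <<'E'
from h import *
c=cam('top')
for f in ('t8.png','t25.png'):
    im=cv2.imread('pics/'+f).astype(int)
    P=[]
    for (u,v) in [(225,222),(283.5,211),(294.5,269.5),(235.5,281)]:
        u0,v0=int(u),int(v); w=im[v0-5:v0+6,u0-5:u0+6]
        d=np.clip(w[:,:,1].max()*0+115-w[:,:,1],0,None)
        ys,xs=np.mgrid[v0-5:v0+6,u0-5:u0+6]; P.append(((xs*d).sum()/d.sum(),(ys*d).sum()/d.sum()))
    P=np.array(P); W=np.array([plane(c,*p,.04) for p in P]); print(f,P.round(2).tolist(),P.mean(0),W.mean(0).round(4), np.linalg.norm(W[0]-W[1]),np.linalg.norm(W[1]-W[2]))
im=cv2.imread('pics/t25.png'); im8=cv2.imread('pics/t11.png'); cv2.imwrite('pics/z26.png',cv2.resize(im8[200:295,210:310],None,fx=6,fy=6,interpolation=cv2.INTER_NEAREST))
E
```

```text
t8.png [[224.84, 221.86], [283.05, 211.07], [294.32, 269.48], [235.45, 280.57]] [259.41585919 245.74510393] [0.4855 0.0272 0.04  ] 0.1443497700867702 0.14461090373817462
t25.png [[224.83, 221.87], [283.06, 211.09], [294.27, 269.44], [235.44, 280.52]] [259.40009327 245.73001897] [0.4855 0.0273 0.04  ] 0.1444015521411133 0.14443826796159565
```

View pics/z26.png

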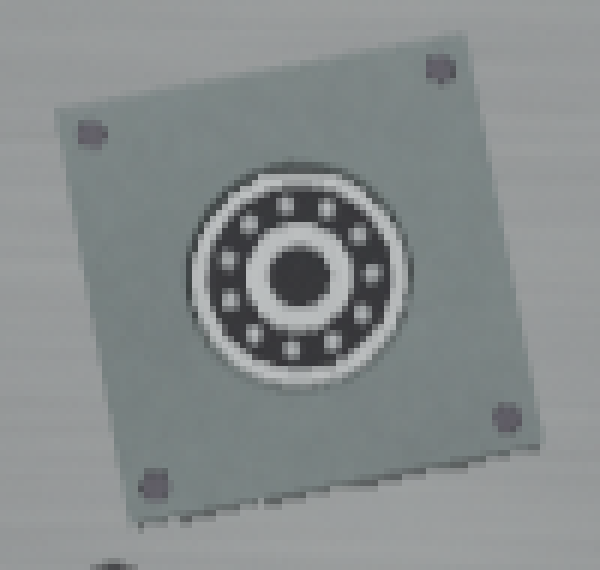

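The housing centre from its four screws is (0.4855,0.0272) and the cover is at (0.4852,0.0269), so it is about 0.5 mm off centre. Last, I'll compare the rest of the bench with the first picture.

```bash
python3 - <<'E'
from h import *
a=cv2.imread('pics/top0.png'); b=cam('top')['image']
d=(cv2.absdiff(a,b).max(2)>40).astype(np.uint8)
n,l,st,ce=cv2.connectedComponentsWithStats(d)
for i in range(1,n):
    if st[i,4]>8: print(st[i].tolist())
cv2.imwrite('pics/z27.png',np.hstack([cv2.resize(x[145:205,140:250],None,fx=3.5,fy=3.5) for x in (a,b)]))
E
```

```text
[263, 221, 15, 14, 136]
[279, 231, 12, 40, 44]
[199, 234, 350, 186, 20068]
[254, 241, 5, 9, 18]
[261, 242, 4, 10, 13]
[269, 248, 16, 15, 85]
[117, 261, 7, 9, 12]
[165, 261, 15, 13, 124]
[128, 263, 3, 9, 10]
[530, 275, 4, 6, 9]
[490, 312, 70, 106, 2658]
[414, 398, 5, 6, 14]
[552, 410, 8, 10, 36]
[468, 413, 8, 7, 34]
[480, 412, 17, 8, 63]
[540, 417, 8, 3, 18]
```

View pics/z27.png

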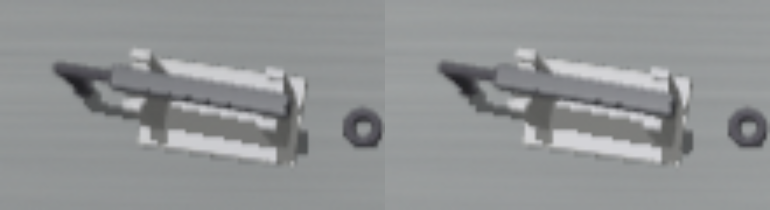

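Only the moved parts and the arm differ. The dauber and stand look the same, and the bystanders haven't moved. Handing in.

```bash
python3 -c "
from plant import robot,monitor
print(robot.close_job(), monitor.read_state()['t'])"
```

```text
the job is handed in; nothing more can be done
the job is handed in; nothing more can be done
```

The job is done and handed in, at about 60 s of the 210 s allowed.

- **Parts:** There were two on the cover, one bearing and one spacer. Each now lies flat in the tray compartment that already held its kind.
- **Cover off:** I lifted it by the knob, laid it on the mat and let go. It was still in place when I came back for it.
- **Greasing:** I dipped the ball tip to about half the pot's depth. I then touched it on the ball ring about 30 mm from the centre, with a contact force of roughly 4–5 N.
- **Dauber:** It lies back in its stand and looks the same as in the first picture.
- **Cover back on:** It sits about 0.5 mm from the housing centre, measured against the four housing screws.

**Last checks:** A before-and-after comparison of the top view showed changes only at the moved parts and the arm, so the bystanders stayed put. The views disagreed in two places, by up to about 3 mm. The race centre's y came out as 0.025 m or 0.029 m depending on the camera, and I aimed between the two. In the top view the cover also started about 2 mm off the screw centre, so it is now better centred than at the start. No check failed.

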